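# Seat the round in the jig and swing the hold-down bar over it

### The arm

A 6-joint arm with a two-finger parallel gripper is mounted at the origin on the work surface. World frame = base frame: x ahead of the robot, y to its left, z up, the work surface at z = 0. Lengths are in mm, angles in degrees, forces in N, time in s.
With the tool pointing down it reaches from about 300 to 850 mm from the base axis. Payload 4.2 kg.
Tool frame: the origin (TCP) lies at the very end of the fingers, on their centre line; the grasp point (between the pads) lies 19 mm behind it (env.grip_depth is the distance from the TCP to the grasp point, in mm); y points along the fingers, z is the direction in which the jaws open and shut, and the axes are right-handed (so a half turn about y gives the same grasp; the last joint's range is limited). The gripper opens to 91 mm and grips with 3 to 60 N. Pads are 32 mm wide; open, the fingers measure 118 mm over their backs; the gripper's body (76 mm by 178 mm) begins 60 mm behind the grasp point.
Start: joints at [72.479, 18.312, 89.639, -0, 72.044, -1.146], TCP at [162.11, 551.694, 192.876] pointing down, gripper open.
Joint ranges: [-177.97, 177.97], [-48.28, 115.42], [12.27, 149.76], [-77.06, 257.06], [2.81, 150.46], [-146.56, 146.56]. Speed limits (degrees/s): [147.25, 147.25, 180, 180, 180, 180].

### API

Orientations are given as [roll, pitch, yaw] about the fixed x, y, z axes, in that order (R = Rz(yaw) Ry(pitch) Rx(roll)).
In Python, from workcell import state, imaging, job, env gives the robot as it stands.
- The arm moves only by the shell command python3 -m pendant 'ROWS' [FORCE]. ROWS is JSON, a list of rows, each an object with "delta_pos": the shift along the tool's x, y, z in cm, a list of three; "twist": the turn, a rotation vector about the tool's x, y, z in degrees, a list of three; "grip": the opening in per cent of the stroke, from 0 (shut) to 100 (fully open). In form: [{"delta_pos": [tx, ty, tz], "twist": [wx, wy, wz], "grip": grip}, ...]. A call has exactly 5 rows; each row is the pose to reach, as a shift and turn from the pose commanded when the call began, along the tool's axes at that moment; what a row does not reach only later rows make up. A row lasts 1/10 s, in which the tool goes at most 50 mm and 8.59 degrees, less where a joint would pass 70% of its speed; a pose out of reach is approached as far as the arm can. A call with a gripper value outside its range is refused whole. The fingers move at their own pace and stop on an object; FORCE is the grip in N (left out, the last holds). Time passes only in rows, so rows that repeat a pose let the fingers close, or fill a call up. It gives the time, the measured TCP pose, the force and the opening at its end, in the units of the state.
- state(): the state, without advancing time (a new reading comes with each control period).
- imaging.grab_frame(name): name is "scene" or "top" or "wrist"; returns (picture, depth): 420x560x3 uint8, red, green, blue; 420x560 float32, mm along the optical axis (not along the pixel's ray), 0 where there is no reading.
- imaging.camera_info(name): a dict with "fx", "fy", "cx", "cy" (pixels), "R" (3x3) and "t" (3): a world point X has camera coordinates R X + t. Camera axes: x right, y down, z forward; pixel columns grow to the right and rows downward; lengths in mm; the calibration is good to about 2 mm. A picture is of the moment at which its call begins: read the wrist's pose just before it. camera_info takes no time and is no camera call; for the wrist camera it gives the pose at the moment of the call.
- job.job_done(): hands the job in, once; it reports no verdict.
The state is a dict: "time_s": time; "qpos": joint angles; "qvel": joint speeds; "effort": joint torques, N m; "ee_pos": TCP position; "ee_rot": TCP orientation; "force": force on the tool from outside, world axes, zero at the start; "torque": the same for the moment, N m; "gripper_width": finger opening in mm.
Only numpy, scipy, OpenCV 4.12 (cv2) and the standard library are available. Lean on these libraries where they do the work, as an engineer would, in place of code of your own. Each camera call takes 0.05 s, during which the arm holds its last target.

### The job

With the fingertips, push the loose green disc along the top of the plywood jig board until it drops into the round recess and lies flush. Then push the orange pin of the swing bar round until the bar reaches its stop, lying across the disc. Only push: do not pick up or lift the disc or anything else, leave the white blocks, tape roll and glue jar where they stand, and finish clear of everything.

Things in the scene. Friction and masses are not known exactly. Their poses are not given: they have to be found in the camera images.
- disc: loose green disc, 60 mm in diameter and 12 mm thick, about 50 g, lying flat on the jig board at the start; origin at the centre of its underside, z up
- jig: plywood jig board, fixed to the table, 18 mm thick, 270 mm along its x by 280 mm along its y; its position and yaw vary from run to run. Origin on the table directly under the centre of the round recess; the board reaches from -150 to +120 mm along its own x and from -150 to +130 mm along its own y
- recess (a point): centre of the mouth of the round recess, level with the top of the jig board (18 mm above the table). The recess is 66 mm in diameter and 12 mm deep with a flat, dark floor, so the seated disc is flush with the board; axes as the board's
- bar (a joint): angle of the aluminium swing bar about its upright pivot: 0 = swung open, pointing along the board's +x; it grows clockwise as seen from above to the stop at 1.57, where it points along the board's -y, across the middle of the recess. Light friction (about 0.4 N at the pin); it stays where it is left. The bar is 16 mm wide and 10 mm thick, reaches 104 mm from the pivot, and its underside is 5 mm above the board: it passes over the seated disc but not over one that is not down
- bar_pin (a point): centre of the top end of the upright orange pin near the bar's free end, 73 mm above the table; the pin is 12 mm in diameter and rises 40 mm from the bar's top (33 mm above the table); 95 mm from the pivot axis
- bar_pivot (a point): top of the bar's round steel pivot (22 mm in diameter), 37 mm above the table, on the turning axis; it lies 58 mm from the recess centre along the board's +y
- step_block: white stepped model block standing on the far right part of the board, base 30 x 30 mm, 48 mm high; origin at the centre of its underside; leave alone
- low_block: white model block standing on the near left part of the board, base 28 x 28 mm, 36 mm high; origin at the centre of its underside; leave alone
- l_block: white L-shaped model block on the mat at the left, base 40 x 30 mm, 75 mm high; origin at the centre of its underside; leave alone
- tower_block: white tower model on the mat at the right, base 35 x 35 mm, 85 mm high; origin at the centre of its underside; leave alone
- notch_block: white notched model block on the mat at the far right, base 45 x 30 mm, 40 mm high; origin at the centre of its underside; leave alone
- tape_roll: roll of green tape lying on the mat at the left, 100 mm in diameter, 24 mm high; origin at the centre of its underside; leave alone
- glue_jar: amber glue jar with a white cap on the mat at the far left, 52 mm in diameter, 75 mm high; origin at the centre of its underside; leave alone
Mind the look-alikes: they are no part of the job. There is more than one size of the disc; the one meant has the size given above.

How it is judged (in metres and radians):
On the way, in this order (a step that is already met when the one before it is completed fails the run):
1. the disc lies down in the recess, with the bar still swung clear (horizontal distance between disc and recess below 0.005 m and z of disc in the frame of recess below -0.0105 m and angle between disc's own z axis and vertical below 0.06 rad and value of joint bar below 0.9 rad), for 0.2 s.
2. the bar is at its stop across the seated disc (horizontal distance between disc and recess below 0.005 m and z of disc in the frame of recess below -0.0105 m and angle between disc's own z axis and vertical below 0.06 rad and value of joint bar above 1.48 rad), for 0.2 s.
At the end, for the whole second after the job is handed in: The disc lies at rest in the recess: within 5 mm of its centre, its underside at least 10.5 mm below the board's top (flush within 1.5 mm), level within 0.06 rad; the bar is at 1.48 rad or more (stop at 1.57) (all of step 2 and linear speed of disc below 0.02 m/s); the robot touches nothing.
It fails at once if the disc is lifted more than 12 mm off the board (z of disc in the frame of recess above 0.012 m).
It fails at once if a white block on the board is moved more than 20 mm or tipped over (distance of any of step_block, low_block from where it was at the start of the episode above 0.02 m or angle between any of step_block, low_block's own z axis and vertical above 0.5 rad).
It fails at once if a white block on the mat is moved more than 20 mm or tipped over (distance of any of l_block, tower_block, notch_block from where it was at the start of the episode above 0.02 m or angle between any of l_block, tower_block, notch_block's own z axis and vertical above 0.5 rad).
It fails at once if the tape roll or glue jar is moved more than 20 mm or tipped over (distance of any of tape_roll, glue_jar from where it was at the start of the episode above 0.02 m or angle between any of tape_roll, glue_jar's own z axis and vertical above 0.5 rad).
It also fails if it takes over 51 s, if anything falls off the work surface, if the arm or the gripper's body presses on something with over 40 N, if the wrist force passes 120 N, or if a joint passes its speed limit or range.

## Working session

There is one attempt and no reset: what is moved stays moved. The work goes in short steps, Python scripts to look and compute and a shell command to move; the robot and the scene stay as the last step left them, time stands still between calls to the robot, and variables do not carry over. Pictures are saved under pics/ and viewed, and the job is handed in when it is done.

```bash
mkdir -p pics; ls; cat > h.py <<'E'
import numpy as np,cv2
from workcell import state, imaging, job, env
def grab(n,f):
    ci=imaging.camera_info(n)
    p,d=imaging.grab_frame(n)
    cv2.imwrite('pics/'+f+'.png',cv2.cvtColor(p,cv2.COLOR_RGB2BGR)); np.savez('pics/'+f+'.npz',p=p,d=d,**{k:np.array(ci[k]) for k in ci})
    return p,d,ci
def w(ci,u,v,z):  # pixel -> world at plane z
    R=np.array(ci['R']);t=np.array(ci['t']);c=-R.T@t
    r=R.T@np.array([(u-ci['cx'])/ci['fx'],(v-ci['cy'])/ci['fy'],1.0])
    return c+r*(z-c[2])/r[2]
def wd(ci,u,v,d):
    R=np.array(ci['R']);t=np.array(ci['t'])
    return R.T@(np.array([(u-ci['cx'])/ci['fx']*d,(v-ci['cy'])/ci['fy']*d,d])-t)
E
python3 - <<'E'
from h import *
np.set_printoptions(suppress=True,precision=2)
print(state())
for n in('top','scene'):
    p,d,ci=grab(n,n+'0'); print(n,ci)
E
```

```text
pics
{'time_s': 0.0, 'qpos': array([72.48, 18.35, 89.71,  0.  , 72.04, -1.15]), 'qvel': array([ 0.03,  0.07, -0.06,  0.04,  0.04, -0.06]), 'effort': array([ -0.  , -41.24, -23.2 ,   0.07,   0.05,  -0.  ]), 'ee_pos': array([161.93, 551.15, 192.02]), 'ee_rot': array([-90.1 ,   0.  , -16.38]), 'force': array([ 0.53, -0.32,  0.29]), 'torque': array([0.07, 0.01, 0.03]), 'gripper_width': 90.85494268762612}
top {'fx': 381.5900480300939, 'fy': 381.5900480300939, 'cx': 277.1811725430764, 'cy': 205.7675604305985, 'R': array([[-0.02, -1.  ,  0.03],
       [-1.  ,  0.02, -0.04],
       [ 0.04, -0.03, -1.  ]]), 't': array([ -2.23, 563.65, 946.22])}
scene {'fx': 460.84040979708914, 'fy': 460.84040979708914, 'cx': 278.38423003478823, 'cy': 204.9384701280067, 'R': array([[ 0.86,  0.52,  0.02],
       [ 0.3 , -0.48, -0.82],
       [-0.42,  0.71, -0.57]]), 't': array([-496.73,  -85.71, 1619.6 ])}
```

View pics/top0.png

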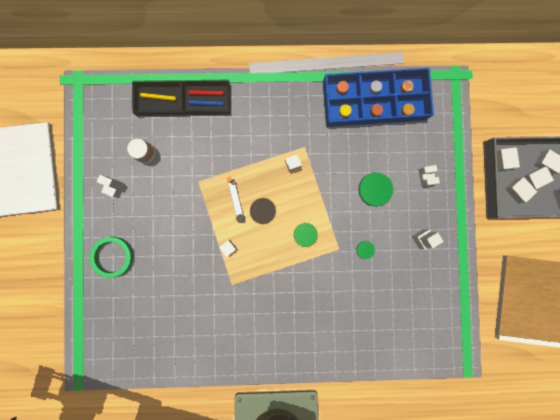

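View pics/scene0.png

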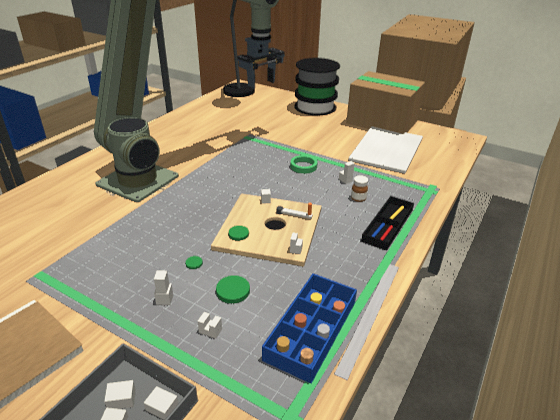

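The top view shows three green discs: one on the board at (305,235), a large one on the mat at (376,189) and a small one on the mat at (366,250). The tape ring is at (111,257). The recess is at (263,211), the pivot at (240,219) and the orange pin at (231,180). The disc on the board is the likely target, so I'll measure its size and view a crop.

```bash
python3 - <<'E'
import numpy as np,cv2
from h import w,wd
np.set_printoptions(suppress=True,precision=1)
z=np.load('pics/top0.npz');p=z['p'];d=z['d'];ci={k:z[k] for k in('fx','fy','cx','cy','R','t')}
cv2.imwrite('pics/crop0.png',cv2.resize(cv2.cvtColor(p[140:295,190:350],cv2.COLOR_RGB2BGR),None,fx=5*.75,fy=5*.75,interpolation=cv2.INTER_CUBIC))
hsv=cv2.cvtColor(p,cv2.COLOR_RGB2HSV)
def blobs(m,zz,nm,a=15):
    n,l,s,c=cv2.connectedComponentsWithStats(m.astype(np.uint8))
    for i in range(1,n):
        if s[i,4]<a or s[i,4]>4000: continue
        k=(l==i).astype(np.uint8);cn=max(cv2.findContours(k,0,1)[0],key=cv2.contourArea)
        wp=np.array([w(ci,u,v,zz)[:2] for u,v in cn[:,0]])
        dd=np.median(d[l==i])
        print(nm,c[i],s[i,4],'w',w(ci,*c[i],zz)[:2],'equivD',2*np.sqrt(s[i,4]/np.pi)*dd/ci['fx'],'z',wd(ci,*c[i],d[int(c[i][1]),int(c[i][0])])[2])
H,S,V=hsv[...,0],hsv[...,1],hsv[...,2]
blobs((H>50)&(H<80)&(S>150),30,'green',100)
roi=np.zeros(H.shape,bool);roi[140:290,195:345]=1
blobs(roi&(V<75),18,'dark')
blobs(roi&(H<14)&(S>170)&(V>120),73,'orange',3)
# board mask
# heights
R=ci['R'];t=ci['t'];v,u=np.mgrid[:420,:560]
P=np.stack([(u-ci['cx'])/ci['fx']*d,(v-ci['cy'])/ci['fy']*d,d],-1)-t
W=P@R
m=roi&(W[...,2]>10)
k=m.astype(np.uint8);k=cv2.morphologyEx(k,cv2.MORPH_CLOSE,np.ones((9,9)))
cn=max(cv2.findContours(k,0,1)[0],key=cv2.contourArea)
print(cv2.minAreaRect(cn))
wp=np.array([w(ci,a,b,18)[:2] for a,b in cn[:,0]],np.float32);print(cv2.minAreaRect(wp));print(cv2.boxPoints(cv2.minAreaRect(wp)))
hi=(W[...,2]>40)&(W[...,2]<120)&roi
n,l,s,c=cv2.connectedComponentsWithStats(((W[...,2]>27)&roi).astype(np.uint8))
for i in range(1,n):
    if s[i,4]>8:print('hi',c[i],s[i],W[l==i].mean(0),W[l==i][:,2].max())
E
```

```text
green [460.  207.1] 2640 w [ 549.2 -469.6] equivD 148.74283037370873 z 1.024740394180145
green [375.8 188.9] 840 w [ 599.1 -260. ] equivD 82.18798051955673 z 14.613334673863918
green [306. 235.] 321 w [489.2 -83.7] equivD 49.67597989920087 z 31.028751968380856
green [109.8 257.4] 440 w [446.6 393.6] equivD 57.67081326969987 z -0.5030985095738639
green [365.4 249.7] 218 w [ 449.7 -229.3] equivD 41.93780930115071 z 8.113503186190302
((271.00665283203125, 217.77664184570312), (116.73648834228516, 135.09214782714844), 70.84439086914062)
((535.05322265625, 0.2315521240234375), (289.50860595703125, 336.4661865234375), 18.156978607177734)
[[ 345.1  115. ]
 [ 449.9 -204.7]
 [ 725.  -114.5]
 [ 620.2  205.2]]
hi [293.1 162.4] [285 155  17  16 181] [665.3 -54.6  55.4] 68.88090429094183
hi [235.7 199.7] [227 176  18  47 324] [579.1  85.9  42.3] 967.6470394536987
hi [305.6 234.2] [294 223  24  24 444] [491.3 -82.8  30.1] 36.071663763551946
hi [227.8 247.5] [220 240  17  16 154] [465.  106.1  52.6] 58.79812073966937
```

```bash
ls pics
```

```text
crop0.png
scene0.npz
scene0.png
top0.npz
top0.png
```

View pics/crop0.png

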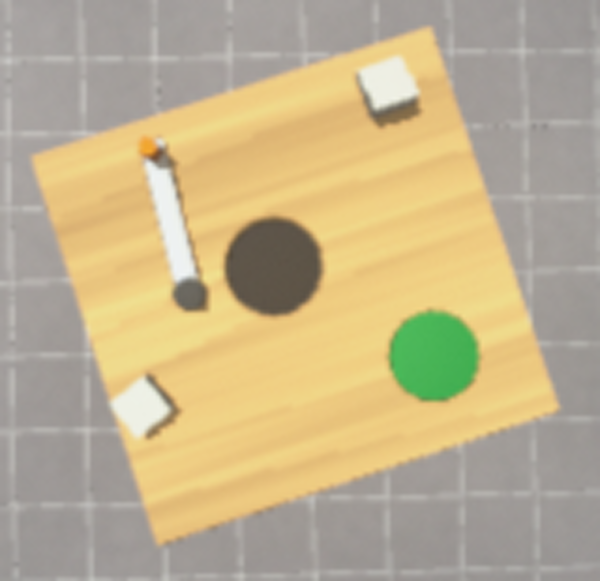

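```bash
cat > geo.py <<'E'
import numpy as np,cv2
from h import w,wd
z=np.load('pics/top0.npz');p=z['p'];d=z['d'];ci={k:z[k] for k in('fx','fy','cx','cy','R','t')}
hsv=cv2.cvtColor(p,cv2.COLOR_RGB2HSV).astype(int);H,S,V=hsv[...,0],hsv[...,1],hsv[...,2]
E
python3 - <<'E'
from geo import *
np.set_printoptions(suppress=True,precision=1)
C=np.array([[30,157],[432,27],[558,408],[158,546]])/3.75+[189.9,139.9]
c=np.array([w(ci,u,v,18)[:2] for u,v in C]);print(c)
L=np.linalg.norm(np.roll(c,-1,0)-c,axis=1);print(L)
for a,b,o in((3,0,0),(2,1,0),(1,0,90),(2,3,90)):
    v=c[b]-c[a];print('yaw',np.degrees(np.arctan2(v[1],v[0]))-o)
def blob(m,zz):
    n,l,s,cc=cv2.connectedComponentsWithStats(m.astype(np.uint8));i=1+np.argmax(s[1:,4])
    cn=max(cv2.findContours((l==i).astype(np.uint8),0,1)[0],key=cv2.contourArea)
    wp=np.array([w(ci,*q,zz)[:2] for q in cn[:,0]],np.float32)
    print(cc[i],s[i],w(ci,*cc[i],zz),cv2.fitEllipse(wp))
r=np.zeros(H.shape,bool);r[195:228,247:282]=1
print(p[211,263],p[235,306],p[219,240],p[179,231]);blob(r&(V<140),18)
r[:]=0;r[215:255,288:325]=1
blob(r&(H>45)&(H<85)&(S>100),30)
r[:]=0;r[170:190,222:240]=1
blob(r&(H<18)&(S>200)&(p[...,1]<150),73)
r[:]=0;r[212:226,233:248]=1
blob(r&(V<140),37)
yaw=None
E
```

```text
[[ 627.2  180.8]
 [ 709.   -88.4]
 [ 452.8 -165.6]
 [ 369.1  100.9]]
[281.3 267.6 279.4 270.2]
yaw 17.184735361469073
yaw 16.764410000782295
yaw 16.907329390179257
yaw 17.43162176328552
[94 85 72] [ 71 179  85] [107 103  94] [219 150  75]
[262.3 210.7] [250 198  26  26 505] [551.8  22.4  18. ] ((551.840087890625, 22.34037208557129), (60.56251907348633, 61.372222900390625), 85.31509399414062)
[305.3 234.5] [294 223  23  24 432] [490.4 -81.9  30. ] ((490.4773864746094, -81.87898254394531), (55.27937316894531, 55.72089385986328), 88.76866149902344)Traceback (most recent call last):
  File "<stdin>", line 18, in <module>
  File "<stdin>", line 9, in blob
    return _wrapfunc(a, 'argmax', axis=axis, out=out, **kwds)
    return bound(*args, **kwds)
ValueError: attempt to get argmax of an empty sequence
```

The disc on the board measures about 58 mm across. The other two measure over 80 mm and about 42 mm, so the one on the board is the 60 mm disc, and the crop confirms it at (434,356) with the recess at (273,266). In the world frame the disc is at (490,-82), the recess is at (551.5,22) and the board yaw is 17.1°. The push direction is 59.5°. I'll move over in stages.

```bash
python3 -m pendant '[{"delta_pos":[3.2,0,-3.8],"twist":[0,7,0],"grip":44},{"delta_pos":[6.4,0,-7.6],"twist":[0,14,0],"grip":44},{"delta_pos":[9.6,0,-11.4],"twist":[0,21,0],"grip":44},{"delta_pos":[12.8,0,-15.2],"twist":[0,28,0],"grip":44},{"delta_pos":[16,0,-19],"twist":[0,35,0],"grip":44}]' 20
```

```text
time_s: 0.6
ee_pos: [262.2, 322.3, 192.5]
ee_rot: [-90.0, -0.0, -51.6]
force: [0.1, 0.3, -0.8]
gripper_width: 54.1
```

```bash
cat >> h.py <<'E'
from scipy.spatial.transform import Rotation as Ro
def to(x,y,z,yaw=None):
    s=state(); r=Ro.from_euler('xyz',s['ee_rot'],degrees=True)
    T=Ro.from_euler('xyz',[-90,0,s['ee_rot'][2] if yaw is None else yaw],degrees=True)
    print('pos',s['ee_pos'].round(1),s['ee_rot'].round(1),'F',s['force'].round(1),'cm',(r.inv().apply(np.array([x,y,z])-s['ee_pos'])/10).round(2),'twist',(r.inv()*T).as_rotvec(degrees=True).round(1))
E
python3 -c "
from h import *
to(458,-136,150,-120.5)"
```

```text
pos [262.2 322.3 192.5] [-90.   -0.  -51.6] F [ 0.1  0.3 -0.8] cm [ 48.08   4.27 -13.11] twist [ 0.  68.9  0. ]
```

```bash
python3 -m pendant '[{"delta_pos":[4.8,0,-1.3],"twist":[0,7,0],"grip":44},{"delta_pos":[9.6,0,-2.6],"twist":[0,14,0],"grip":44},{"delta_pos":[14.4,0,-3.9],"twist":[0,21,0],"grip":44},{"delta_pos":[19.2,0,-5.2],"twist":[0,28,0],"grip":44},{"delta_pos":[24,0,-6.5],"twist":[0,35,0],"grip":44}]'; python3 -c "
from h import *
to(458,-136,190,-120.5)"
```

```text
time_s: 1.1
ee_pos: [361.2, 94.3, 192.9]
ee_rot: [-90.0, 0.0, -86.7]
force: [1.4, 0.5, 0.3]
gripper_width: 40.2
pos [361.2  94.3 192.9] [-90.    0.  -86.7] F [1.4 0.5 0.3] cm [23.55  0.28  8.32] twist [-0.  33.8 -0. ]
```

```bash
python3 -m pendant '[{"delta_pos":[4.7,0,1.6],"twist":[0,7,0],"grip":44},{"delta_pos":[9.4,0,3.3],"twist":[0,14,0],"grip":44},{"delta_pos":[14.1,0,5],"twist":[0,21,0],"grip":44},{"delta_pos":[18.8,0,6.7],"twist":[0,28,0],"grip":44},{"delta_pos":[23.5,0,8.3],"twist":[0,33.8,0],"grip":44}]'; python3 -c "
from h import *
to(458,-136,150,-120.5)
p,d,ci=grab('wrist','wrist0');print(ci['t'],-np.array(ci['R']).T@ci['t'])"
```

```text
time_s: 1.6
ee_pos: [459.0, -135.2, 192.6]
ee_rot: [-90.0, 0.0, -120.5]
force: [1.9, 0.9, 0.3]
gripper_width: 40.6
pos [ 459.  -135.2  192.6] [ -90.     0.  -120.5] F [1.9 0.9 0.3] cm [ 0.12  4.26 -0.04] twist [ 0.  0. -0.]
[-465.36039944   86.67629336  416.91350097] [494.24241635 -77.63830067 384.1701142 ]
```

View pics/wrist0.png

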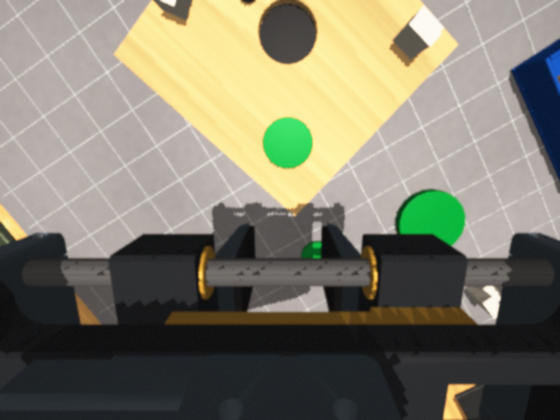

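The wrist view has the disc at (288,142) and the recess at (288,33), in line with the finger centre at about column 288. I'll refine the positions from this picture.

```bash
python3 - <<'E'
from h import *
z=np.load('pics/wrist0.npz');p=z['p'];ci={k:z[k] for k in('fx','fy','cx','cy','R','t')}
hsv=cv2.cvtColor(p,cv2.COLOR_RGB2HSV).astype(int);H,S,V=hsv[...,0],hsv[...,1],hsv[...,2]
def blob(m,zz,box):
    r=np.zeros(m.shape,bool);r[box[1]:box[3],box[0]:box[2]]=1;m=m&r
    n,l,s,cc=cv2.connectedComponentsWithStats(m.astype(np.uint8));i=1+np.argmax(s[1:,4])
    cn=max(cv2.findContours((l==i).astype(np.uint8),0,1)[0],key=cv2.contourArea)
    (a,b),ax,_=cv2.fitEllipse(cn);q=w(ci,a,b,zz);print((a,b),ax,q.round(1));return q
r=blob(V<110,18,(255,0,320,66));d=blob((H>45)&(H<85)&(S>100),30,(260,110,320,175))
v=(r-d)[:2];print(np.hypot(*v),np.degrees(np.arctan2(v[1],v[0])))
E
```

```text
(287.4057312011719, 30.831275939941406) (54.96468734741211, 62.26373291015625) [553.1  23.6  18. ]
(287.1898498535156, 142.3057861328125) (48.28330612182617, 49.71318054199219) [491.8 -80.4  30. ]
120.66637597015047 59.48899300692117
```

```bash
python3 -c "
from h import *
to(461,-131,22.5,-120.5)"
```

```text
pos [ 462.6 -142.   192.5] [ -89.6   -0.2 -120.8] F [ 4.2 -6.2 -0.2] cm [-0.93 16.99 -0.81] twist [-0.4 -0.3  0.2]
```

```bash
python3 -m pendant '[{"delta_pos":[0,0,0],"twist":[0,0,0],"grip":44},{"delta_pos":[0,2,0],"twist":[0,0,0],"grip":44},{"delta_pos":[0,5,0],"twist":[0,0,0],"grip":44},{"delta_pos":[0,8,0],"twist":[0,0,0],"grip":44},{"delta_pos":[0,10,0],"twist":[0,0,0],"grip":44}]';python3 -c "
from h import *
to(461,-131,22.5,-120.5)"
```

```text
time_s: 2.15
ee_pos: [456.8, -131.1, 91.0]
ee_rot: [-90.2, -0.0, -120.0]
force: [0.4, -0.0, -0.3]
gripper_width: 40.3
pos [ 456.8 -131.1   91. ] [ -90.2   -0.  -120. ] F [ 0.4 -0.  -0.3] cm [-0.22  6.84  0.38] twist [0.2 0.5 0. ]
```

```bash
python3 -m pendant '[{"delta_pos":[0,2,0],"twist":[0,0,0],"grip":44},{"delta_pos":[0,3.5,0],"twist":[0,0,0],"grip":44},{"delta_pos":[0,4,0],"twist":[0,0,0],"grip":44},{"delta_pos":[0,4,0],"twist":[0,0,0],"grip":44},{"delta_pos":[0,4,0],"twist":[0,0,0],"grip":44}]';python3 -c "
from h import *
to(461,-131,22.5,-120.5)"
```

```text
time_s: 2.65
ee_pos: [459.1, -132.6, 53.5]
ee_rot: [-89.9, 0.0, -120.1]
force: [0.6, -0.3, -0.3]
gripper_width: 39.8
pos [ 459.1 -132.6   53.5] [ -89.9    0.  -120.1] F [ 0.6 -0.3 -0.3] cm [-0.23  3.1   0.08] twist [-0.1  0.4 -0. ]
```

```bash
python3 -m pendant '[{"delta_pos":[0,1,0],"twist":[0,0,0],"grip":44},{"delta_pos":[0,2,0],"twist":[0,0,0],"grip":44},{"delta_pos":[0,2.8,0],"twist":[0,0,0],"grip":44},{"delta_pos":[0,3,0],"twist":[0,0,0],"grip":44},{"delta_pos":[0,3,0],"twist":[0,0,0],"grip":44}]';python3 -c "
from h import *
to(461,-131,22.5,-120.5)
to(552.3-.508*38.4,23-.862*38.4,22.5,-120.5)
grab('wrist','wrist1')"
```

```text
time_s: 3.15
ee_pos: [458.4, -133.0, 22.2]
ee_rot: [-90.1, -0.0, -120.2]
force: [-0.6, -0.4, 0.1]
gripper_width: 40.1
pos [ 458.4 -133.    22.2] [ -90.1   -0.  -120.2] F [-0.6 -0.4  0.1] cm [-0.3  -0.03  0.13] twist [0.1 0.3 0. ]
pos [ 458.4 -133.    22.2] [ -90.1   -0.  -120.2] F [-0.6 -0.4  0.1] cm [-14.36  -0.03   0.26] twist [0.1 0.3 0. ]
```

View pics/wrist1.png

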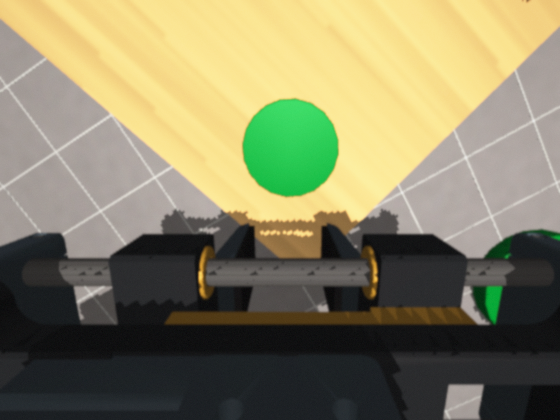

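The disc is at (290,148) between the fingertips, and the tips are clear of the board. I'll start pushing.

```bash
python3 -m pendant '[{"delta_pos":[-0.8,0,0],"twist":[0,0,0],"grip":44},{"delta_pos":[-1.6,0,0.02],"twist":[0,0,0],"grip":44},{"delta_pos":[-2.4,0,0.04],"twist":[0,0,0],"grip":44},{"delta_pos":[-3.2,0,0.06],"twist":[0,0,0],"grip":44},{"delta_pos":[-4,0,0.08],"twist":[0,0,0],"grip":44}]'
python3 -m pendant '[{"delta_pos":[-0.8,0,0],"twist":[0,0,0],"grip":44},{"delta_pos":[-1.6,0,0.02],"twist":[0,0,0],"grip":44},{"delta_pos":[-2.4,0,0.04],"twist":[0,0,0],"grip":44},{"delta_pos":[-3.2,0,0.06],"twist":[0,0,0],"grip":44},{"delta_pos":[-4,0,0.08],"twist":[0,0,0],"grip":44}]'
python3 -c "
from h import *
to(552.3-.508*38.4,23-.862*38.4,22.5,-120.5)
grab('wrist','wrist2')"
```

```text
time_s: 3.7
ee_pos: [480.1, -98.1, 22.9]
ee_rot: [-90.0, 0.0, -120.1]
force: [-0.4, -0.8, 0.1]
gripper_width: 40.2
time_s: 4.2
ee_pos: [500.7, -64.1, 22.8]
ee_rot: [-90.0, 0.0, -120.2]
force: [0.4, 1.0, -0.1]
gripper_width: 40.3
pos [500.7 -64.1  22.8] [ -90.     0.  -120.2] F [ 0.4  1.  -0.1] cm [-6.28  0.03  0.06] twist [ 0.   0.3 -0. ]
```

View pics/wrist2.png

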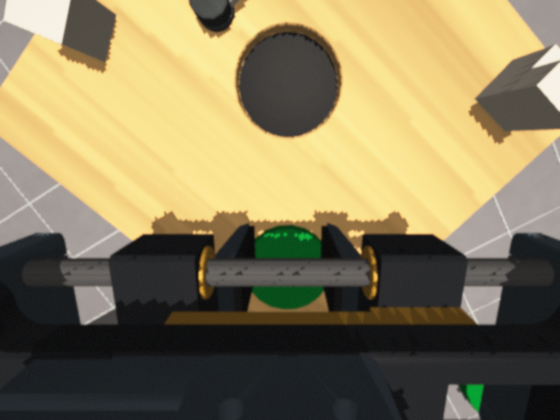

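```bash
python3 -c "
from h import *
z=np.load('pics/wrist2.npz');ci={k:z[k] for k in('fx','fy','cx','cy','R','t')};R=ci['R'];t=ci['t']
print('front edge',w(ci,288,226,30),'back',w(ci,288,308,30),'recess',w(ci,289,82,18))
s=state()
for P in ([*s['ee_pos'][:2],22.8],): 
  c=R@np.array(P)+t; print('tcp px',c[0]/c[2]*ci['fx']+ci['cx'],c[1]/c[2]*ci['fy']+ci['cy'])
grab('scene','scene2');grab('top','top2')
"
```

```text
front edge [508.20024049 -54.05977482  30.        ] back [ 478.22060357 -105.84437294   30.        ] recess [553.53574049  22.98915056  18.        ]
tcp px 286.43329262635984 238.98319593667117
```

```bash
python3 -c "
import cv2
a=cv2.imread('pics/scene2.png')[170:290,190:350];cv2.imwrite('pics/sc2.png',cv2.resize(a,None,fx=5,fy=5,interpolation=2))
a=cv2.imread('pics/top2.png')[140:295,190:350];cv2.imwrite('pics/tc2.png',cv2.resize(a,None,fx=3.75,fy=3.75,interpolation=2))"
```

```text
(no output)
```

View pics/sc2.png

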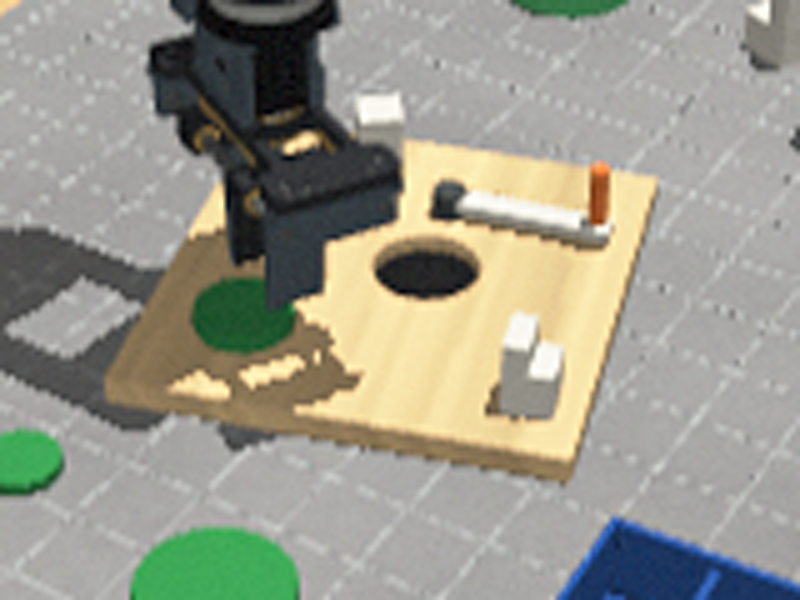

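View pics/tc2.png

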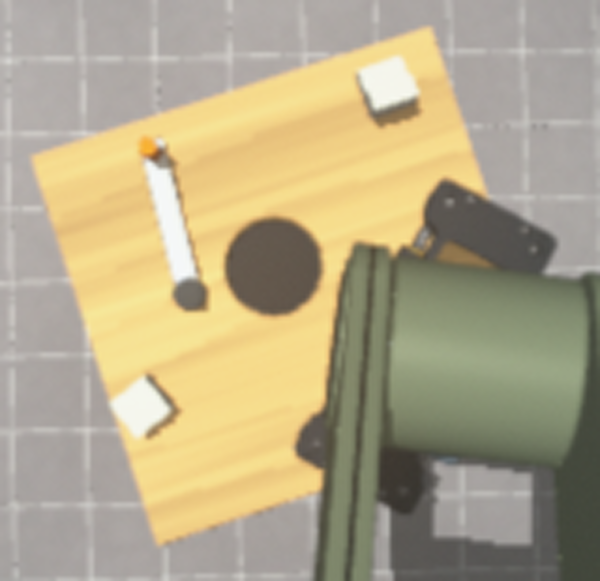

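```bash
python3 -c "
from h import *
np.set_printoptions(suppress=True,precision=1)
z=np.load('pics/scene2.npz');ci={k:z[k] for k in('fx','fy','cx','cy','R','t')};R=ci['R'];t=ci['t'];d=z['d']
def px(P):
  c=R@np.array(P)+t; return np.array([c[0]/c[2]*ci['fx']+ci['cx'],c[1]/c[2]*ci['fy']+ci['cy']])
s=state();print(s['gripper_width'],s['ee_pos'])
r=Ro.from_euler('xyz',s['ee_rot'],degrees=True)
for g in(20,33.5):
  for sz in(-1,1):
    for sx in(-16,16):
      P=s['ee_pos']+r.apply([sx,0,sz*g]);print(sz*g,sx,P,(px(P)-[190,170])*5)
for c,q in ((270,300),(290,300),(315,290),(240,255),(300,260),(240,320),(427,270),(380,350)):
  u,v=190+c/5,170+q/5;print((c,q),wd(ci,u,v,d[int(v),int(u)]))
"
```

```text
40.17614590397267 [500.6 -64.3  22.8]
-20 -16 [491.3 -40.4  22.8] [280.3 281.3]
-20 16 [475.3 -68.1  22.8] [231.3 296.6]
20 -16 [525.9 -60.5  22.8] [309.9 318. ]
20 16 [509.9 -88.2  22.8] [260.1 333.9]
-33.5 -16 [479.7 -33.7  22.8] [270.6 269.3]
-33.5 16 [463.6 -61.3  22.8] [221.8 284.3]
33.5 -16 [537.6 -67.3  22.8] [320.2 330.8]
33.5 16 [521.5 -95.   22.8] [270.2 346.9]
(270, 300) [517.7 -88.3  50.8]
(290, 300) [513.8 -62.8  32.6]
(315, 290) [530.3 -61.2  45.5]
(240, 255) [478.  -61.4  50.1]
(300, 260) [528.3 -72.6  73.5]
(240, 320) [497.9 -90.9  29.7]
(427, 270) [550.2  31.2   9.2]
(380, 350) [573.1 -58.6  17.8]
```

```bash
python3 -c "
from h import *
np.set_printoptions(suppress=True,precision=1)
z=np.load('pics/scene2.npz');ci={k:z[k] for k in('fx','fy','cx','cy','R','t')};d=z['d']
for u in (240,245,248,251):
  for v in range(216,236,2):
    print(u,v,wd(ci,u,v,d[v,u]),z['p'][v,u])
"; python3 -c "
import cv2
a=cv2.imread('pics/scene2.png')[195:250,220:275];cv2.imwrite('pics/sc2b.png',cv2.resize(a,None,fx=10,fy=10,interpolation=0))"
```

```text
240 216 [482.2 -56.3  66.7] [20 23 25]
240 218 [482.1 -56.6  59.6] [22 22 25]
240 220 [481.4 -56.1  51.8] [26 25 25]
240 222 [463.9 -32.7  22.9] [101  85  64]
240 224 [466.5 -36.6  18.8] [134 112  82]
240 226 [482.7 -58.9  32.1] [25 86 44]
240 228 [489.5 -68.6  33.8] [29 84 41]
240 230 [493.8 -74.9  32.2] [30 83 46]
240 232 [495.6 -77.8  27.5] [32 85 46]
240 234 [504.7 -90.4  32.3] [30 83 44]
245 216 [ 555.2 -133.7  142.1] [57 64 68]
245 218 [ 554.5 -133.   134.9] [54 62 67]
245 220 [ 554.8 -133.7  128.9] [52 62 68]
245 222 [522.6 -89.   81.5] [50 56 59]
245 224 [520.9 -86.9  72.5] [47 55 60]
245 226 [520.2 -86.2  64.7] [52 58 62]
245 228 [520.9 -87.5  58.7] [50 57 63]
245 230 [520.7 -87.5  51.5] [50 51 58]
245 232 [510.7 -73.9  31.2] [32 78 48]
245 234 [517.5 -83.8  33.2] [25 81 42]
248 216 [ 559.4 -125.9  139. ] [55 56 58]
248 218 [ 559.  -125.7  132.2] [55 64 67]
248 220 [ 558.6 -125.3  125.2] [53 58 63]
248 222 [525.4 -78.3  75.8] [50 56 59]
248 224 [526.1 -79.6  69.9] [53 59 64]
248 226 [527.9 -82.4  65.3] [58 62 69]
248 228 [526. -80.  56.] [52 59 66]
248 230 [513.8 -62.8  32.6] [ 94 110  80]
248 232 [516.1 -66.4  28.5] [ 42 116  58]
248 234 [518.6 -70.3  24.8] [43 73 41]
251 216 [ 562.8 -117.   134.9] [53 61 68]
251 218 [ 563.3 -117.9  129. ] [51 58 64]
251 220 [532.7 -73.7  82.9] [51 58 63]
251 222 [531.4 -72.1  74.3] [53 61 65]
251 224 [532.2 -73.5  68.5] [47 57 61]
251 226 [529.1 -69.3  57.5] [54 59 64]
251 228 [529.7 -70.3  51.1] [37 46 55]
251 230 [513.6 -47.3  22.4] [240 210 152]
251 232 [516.9 -52.3  19.6] [255 236 178]
251 234 [523.7 -62.4  21.7] [227 188 136]
```

View pics/sc2b.png

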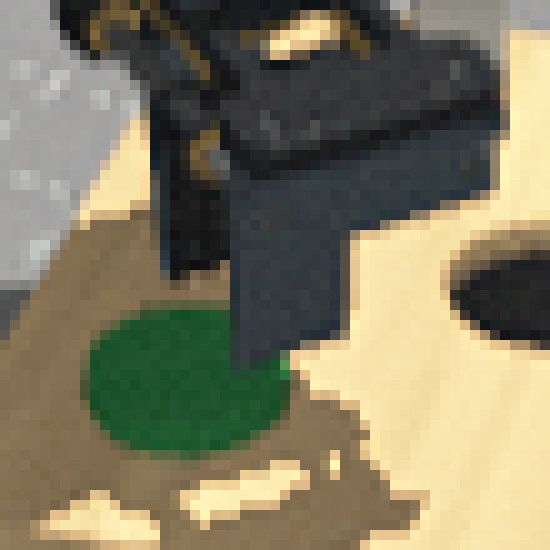

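```bash
python3 -c "
from h import *
np.set_printoptions(suppress=True,precision=1)
z=np.load('pics/wrist2.npz');ci={k:z[k] for k in('fx','fy','cx','cy','R','t')};d=z['d'];s=state()
r=Ro.from_euler('xyz',s['ee_rot'],degrees=True)
for u,v in ((235,235),(245,230),(248,232),(240,245),(240,300),(330,232),(335,240),(340,250),(235,260),(340,300),(288,240),(150,250)):
  P=wd(ci,u,v,d[v,u]);print(u,v,d[v,u],P,'tool',r.inv().apply(P-s['ee_pos']),z['p'][v,u])
"; python3 -c "
import cv2
a=cv2.imread('pics/wrist2.png')[205:325,205:375];cv2.imwrite('pics/w2b.png',cv2.convertScaleAbs(cv2.resize(a,None,fx=4.5,fy=4.5,interpolation=2),alpha=2.2))"
```

```text
235 235 155.93567 [486.8 -35.   65.9] tool [-18.4 -43.1 -26.6] [31 34 38]
245 230 165.38249 [490.1 -37.2  56.2] tool [-18.2 -33.5 -22.7] [25 28 32]
248 232 165.90187 [490.8 -39.1  56. ] tool [-16.9 -33.2 -21.1] [14 12 13]
240 245 145.68997 [489.7 -38.5  76.8] tool [-16.9 -54.1 -22.3] [16 20 21]
240 300 128.56706 [483.4 -54.9  98.7] tool [  0.5 -75.9 -19.6] [19 16 17]
330 232 162.06104 [530.9 -60.9  59.7] tool [-18.1 -36.9  24.5] [21 26 28]
335 240 147.51608 [531.5 -60.6  74.5] tool [-18.7 -51.7  24.9] [27 30 33]
340 250 134.5406 [531.6 -60.8  87.9] tool [-18.6 -65.1  25.1] [28 32 36]
235 260 83.67653 [506.  -27.7 136.4] tool [ -34.4 -113.6  -13.7] [55 53 52]
340 300 128.6777 [521.2 -76.8  98.6] tool [  0.5 -75.8  24.1] [22 19 18]
288 240 195.41904 [503.2 -62.7  29.1] tool [-2.7 -6.3  1.4] [ 9 80 28]
150 250 78.67752 [489.4 -12.8 140.4] tool [ -38.9 -117.7  -35.5] [17 18 20]
```

View pics/w2b.png

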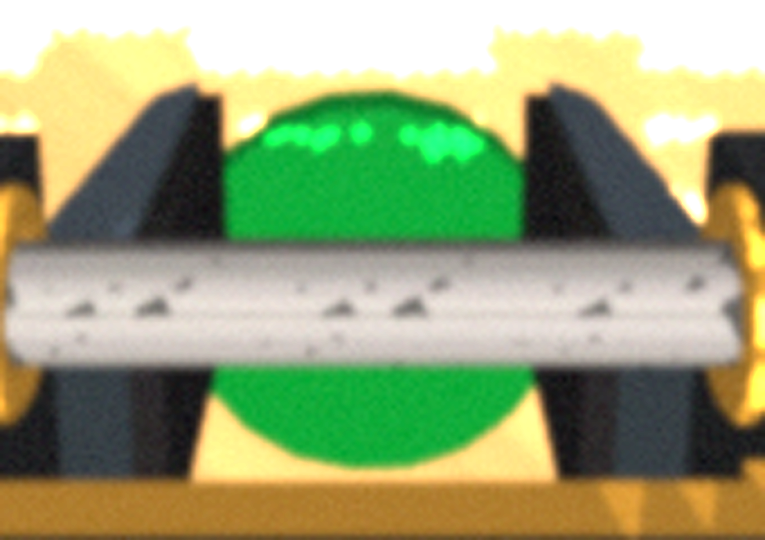

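The disc hasn't moved. Both the scene and wrist depth put the real fingertips at about z 50, roughly 27 mm above the reported TCP, so the fingers passed over the disc. The data sheet's tip length doesn't match the images. I'll back off and come down in small steps, checking images and force.

```bash
python3 -m pendant '[{"delta_pos":[2,0,0],"twist":[0,0,0],"grip":44},{"delta_pos":[5,0,0],"twist":[0,0.2,0],"grip":44},{"delta_pos":[7.5,0,0],"twist":[0,0.3,0],"grip":44},{"delta_pos":[8.3,0,0],"twist":[0,0.3,0],"grip":44},{"delta_pos":[8.3,0,0],"twist":[0,0.3,0],"grip":44}]'
python3 -m pendant '[{"delta_pos":[0,0,0],"twist":[0,0,0],"grip":44},{"delta_pos":[0,0.6,0],"twist":[0,0,0],"grip":44},{"delta_pos":[0,1.2,0],"twist":[0,0,0],"grip":44},{"delta_pos":[0,1.6,0],"twist":[0,0,0],"grip":44},{"delta_pos":[0,1.6,0],"twist":[0,0,0],"grip":44}]'
cat > tip.py <<'E'
from h import *
import sys
np.set_printoptions(suppress=True,precision=1)
n=sys.argv[1];to(552.3-.508*38.4,23-.862*38.4,0)
p,d,ci=grab('wrist','w'+n);s=state();r=Ro.from_euler('xyz',s['ee_rot'],degrees=True)
# finger tip rows: profile down columns at inner front edges
for u in (247,249,328,331):
  L=[]
  for v in range(215,236,2):
    L.append((v,round(float(wd(ci,u,v,d[v,u])[2]))))
  print(u,L)
p,d,ci=grab('scene','s'+n)
a=cv2.cvtColor(p,cv2.COLOR_RGB2BGR)[185:260,200:290];cv2.imwrite('pics/sc'+n+'.png',cv2.resize(a,None,fx=7,fy=7,interpolation=0))
E
python3 tip.py 3
```

```text
time_s: 4.85
ee_pos: [458.2, -137.1, 22.9]
ee_rot: [-90.0, 0.0, -120.6]
force: [0.1, 0.5, -0.7]
gripper_width: 40.1
time_s: 5.35
ee_pos: [458.1, -135.9, 5.9]
ee_rot: [-90.1, -0.0, -120.4]
force: [-0.5, -0.4, -0.0]
gripper_width: 39.9
pos [ 458.1 -135.9    5.9] [ -90.1   -0.  -120.4] F [-0.5 -0.4 -0. ] cm [-14.6   0.6   0.1] twist [ 0.1 -0.   0. ]
247 [(215, 18), (217, 18), (219, 17), (221, 18), (223, 16), (225, 31), (227, 35), (229, 34), (231, 37), (233, 41), (235, 45)]
249 [(215, 18), (217, 18), (219, 18), (221, 18), (223, 17), (225, 18), (227, 30), (229, 34), (231, 38), (233, 41), (235, 45)]
328 [(215, 18), (217, 18), (219, 17), (221, 17), (223, 17), (225, 30), (227, 34), (229, 34), (231, 38), (233, 40), (235, 45)]
331 [(215, 18), (217, 18), (219, 18), (221, 18), (223, 17), (225, 29), (227, 35), (229, 38), (231, 42), (233, 45), (235, 46)]
```

View pics/sc3.png

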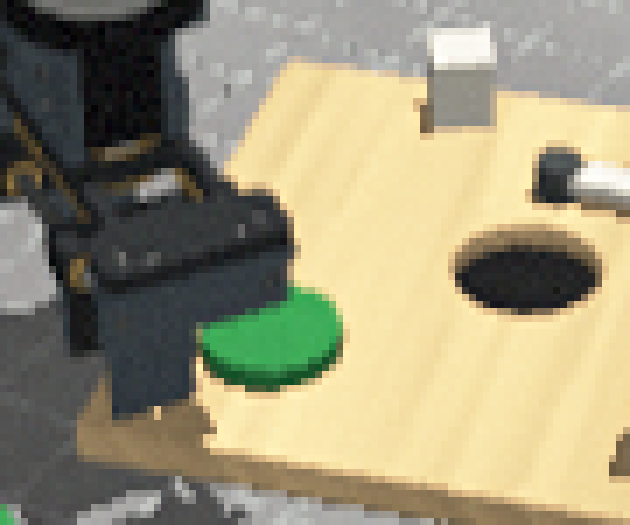

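```bash
python3 -m pendant '[{"delta_pos":[0,0.3,0],"twist":[0,0,0],"grip":44},{"delta_pos":[0,0.6,0],"twist":[0,0,0],"grip":44},{"delta_pos":[0,0.7,0],"twist":[0,0,0],"grip":44},{"delta_pos":[0,0.7,0],"twist":[0,0,0],"grip":44},{"delta_pos":[0,0.7,0],"twist":[0,0,0],"grip":44}]'
python3 tip.py 4
```

```text
time_s: 5.95
ee_pos: [458.7, -136.5, -0.2]
ee_rot: [-90.0, 0.0, -120.5]
force: [0.5, 0.5, 0.2]
gripper_width: 40.4
pos [ 458.7 -136.5   -0.2] [ -90.     0.  -120.5] F [0.5 0.5 0.2] cm [-14.7  -0.   -0. ] twist [-0. -0. -0.]
247 [(215, 18), (217, 19), (219, 17), (221, 17), (223, 17), (225, 24), (227, 27), (229, 29), (231, 32), (233, 36), (235, 39)]
249 [(215, 18), (217, 17), (219, 17), (221, 18), (223, 17), (225, 18), (227, 25), (229, 27), (231, 32), (233, 35), (235, 39)]
328 [(215, 18), (217, 18), (219, 18), (221, 17), (223, 18), (225, 24), (227, 29), (229, 29), (231, 31), (233, 35), (235, 38)]
331 [(215, 17), (217, 17), (219, 17), (221, 18), (223, 18), (225, 25), (227, 29), (229, 31), (231, 35), (233, 40), (235, 41)]
```

View pics/sc4.png

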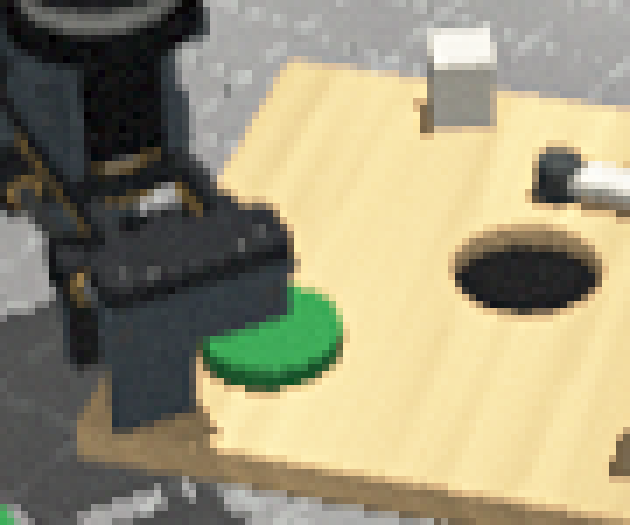

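The tips are now at about z 24, with the disc top at 30 and the board at 18, and there is no contact. Pushing again.

```bash
python3 -m pendant '[{"delta_pos":[-0.6,0.1,0],"twist":[0,0,0],"grip":44},{"delta_pos":[-1.2,0.1,0],"twist":[0,0,0],"grip":44},{"delta_pos":[-1.8,0.1,0],"twist":[0,0,0],"grip":44},{"delta_pos":[-2.4,0.1,0],"twist":[0,0,0],"grip":44},{"delta_pos":[-3,0.1,0],"twist":[0,0,0],"grip":44}]'
python3 -m pendant '[{"delta_pos":[-0.6,0,0],"twist":[0,0,0],"grip":44},{"delta_pos":[-1.2,0,0],"twist":[0,0,0],"grip":44},{"delta_pos":[-1.8,0,0],"twist":[0,0,0],"grip":44},{"delta_pos":[-2.4,0,0],"twist":[0,0,0],"grip":44},{"delta_pos":[-3,0,0],"twist":[0,0,0],"grip":44}]'
python3 tip.py 5|head -1
```

```text
time_s: 6.55
ee_pos: [474.2, -110.0, -1.2]
ee_rot: [-90.0, 0.0, -120.5]
force: [-0.7, -0.9, 0.1]
gripper_width: 39.9
time_s: 7.05
ee_pos: [489.3, -84.3, -1.2]
ee_rot: [-90.0, 0.0, -120.5]
force: [-0.5, -0.3, -1.2]
gripper_width: 40.2
pos [489.3 -84.3  -1.2] [ -90.     0.  -120.5] F [-0.5 -0.3 -1.2] cm [-8.6 -0.1 -0. ] twist [ 0.  0. -0.]
```

View pics/w5.png

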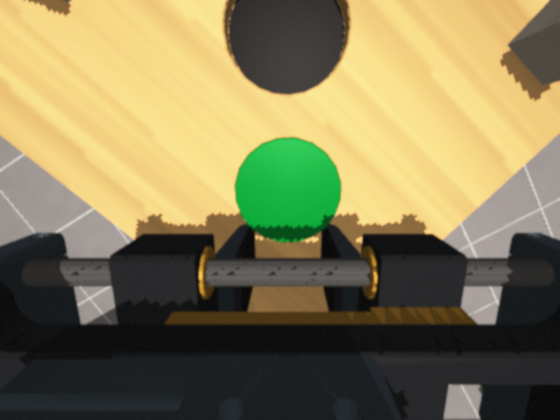

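View pics/sc5.png

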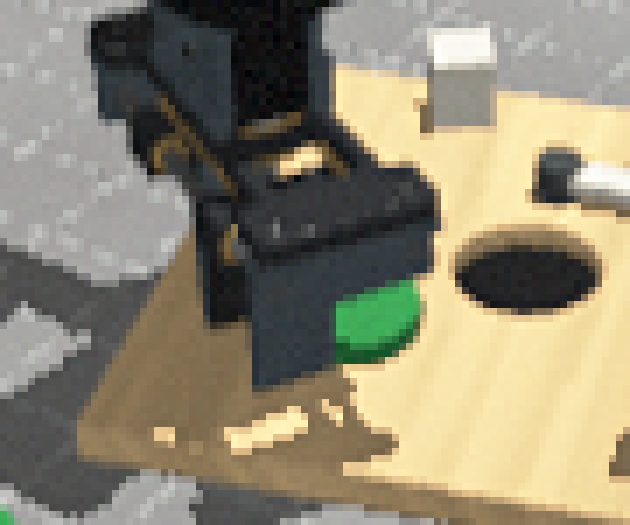

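The fingers now cradle the disc and it is moving: its centre is at (288,189), in line with the recess at about (287,32). I'll continue and slow down near the recess.

```bash
python3 -m pendant '[{"delta_pos":[-0.6,0,0],"twist":[0,0,0],"grip":44},{"delta_pos":[-1.2,0,0],"twist":[0,0,0],"grip":44},{"delta_pos":[-1.8,0,0],"twist":[0,0,0],"grip":44},{"delta_pos":[-2.4,0,0],"twist":[0,0,0],"grip":44},{"delta_pos":[-3,0,0],"twist":[0,0,0],"grip":44}]'
python3 -m pendant '[{"delta_pos":[-0.5,0,0],"twist":[0,0,0],"grip":44},{"delta_pos":[-1,0,0],"twist":[0,0,0],"grip":44},{"delta_pos":[-1.5,0,0],"twist":[0,0,0],"grip":44},{"delta_pos":[-2,0,0],"twist":[0,0,0],"grip":44},{"delta_pos":[-2.5,0,0],"twist":[0,0,0],"grip":44}]'
python3 tip.py 6|head -1
```

```text
time_s: 7.65
ee_pos: [504.6, -58.4, -1.2]
ee_rot: [-90.0, 0.0, -120.5]
force: [0.6, 0.9, -0.4]
gripper_width: 40.0
time_s: 8.15
ee_pos: [517.2, -37.0, -1.2]
ee_rot: [-90.0, 0.0, -120.5]
force: [0.4, -0.4, -0.2]
gripper_width: 40.4
pos [517.2 -37.   -1.2] [ -90.     0.  -120.5] F [ 0.4 -0.4 -0.2] cm [-3.1 -0.1 -0. ] twist [ 0.  0. -0.]
```

View pics/w6.png

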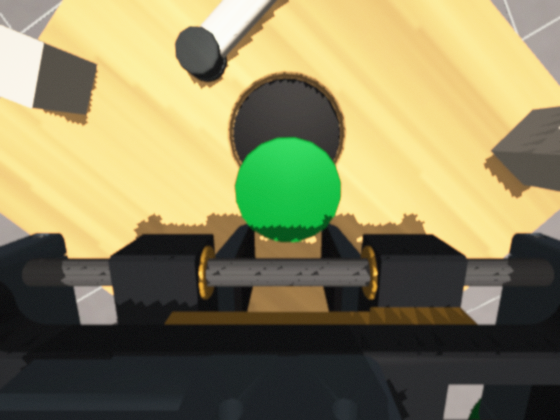

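```bash
python3 -c "
from h import *
z=np.load('pics/w6.npz');ci={k:z[k] for k in('fx','fy','cx','cy','R','t')}
a=w(ci,288,189.5,30);b=w(ci,287.3,128.5,18);print(a,b,np.hypot(*(b-a)[:2]))"
python3 -m pendant '[{"delta_pos":[-0.4,0,0],"twist":[0,0,0],"grip":44},{"delta_pos":[-0.8,0,0],"twist":[0,0,0],"grip":44},{"delta_pos":[-1.2,0,0],"twist":[0,0,0],"grip":44},{"delta_pos":[-1.6,0,0],"twist":[0,0,0],"grip":44},{"delta_pos":[-2.0,0,0],"twist":[0,0,0],"grip":44}]'
python3 tip.py 7|head -1
```

```text
[538.88400498  -2.71269928  30.        ] [555.10731627  25.72911275  18.        ] 32.743434470500574
time_s: 8.75
ee_pos: [527.3, -19.8, -1.1]
ee_rot: [-90.0, 0.0, -120.5]
force: [0.1, -0.9, 0.7]
gripper_width: 40.0
pos [527.3 -19.8  -1.1] [ -90.     0.  -120.5] F [ 0.1 -0.9  0.7] cm [-1.1 -0.1 -0. ] twist [-0. -0. -0.]
```

View pics/w7.png

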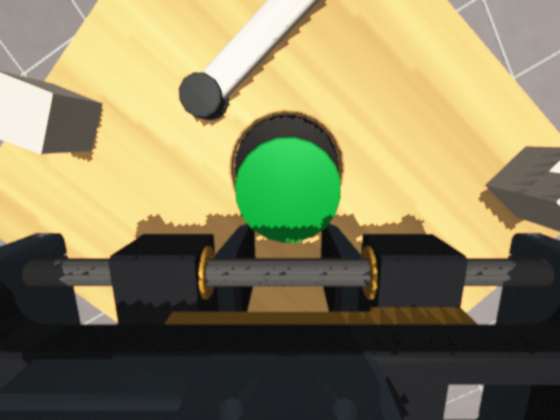

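```bash
python3 -m pendant '[{"delta_pos":[-0.25,0,0],"twist":[0,0,0],"grip":44},{"delta_pos":[-0.5,0,0],"twist":[0,0,0],"grip":44},{"delta_pos":[-0.75,0,0],"twist":[0,0,0],"grip":44},{"delta_pos":[-1,0,0],"twist":[0,0,0],"grip":44},{"delta_pos":[-1.2,0,0],"twist":[0,0,0],"grip":44}]'
python3 tip.py 8|head -1
```

```text
time_s: 9.35
ee_pos: [533.4, -9.5, -1.2]
ee_rot: [-90.0, 0.0, -120.5]
force: [-0.1, -0.2, 0.4]
gripper_width: 40.0
pos [533.4  -9.5  -1.2] [ -90.     0.  -120.5] F [-0.1 -0.2  0.4] cm [ 0.1 -0.1 -0. ] twist [-0. -0. -0.]
```

View pics/w8.png

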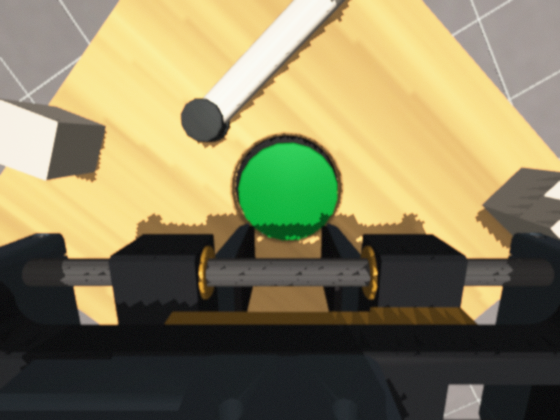

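View pics/sc8.png

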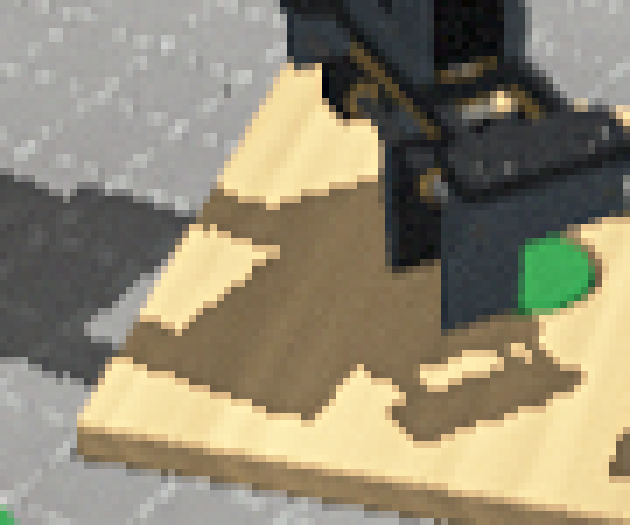

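```bash
python3 -m pendant '[{"delta_pos":[-0.1,0,0],"twist":[0,0,0],"grip":44},{"delta_pos":[-0.2,0,0],"twist":[0,0,0],"grip":44},{"delta_pos":[-0.3,0,0],"twist":[0,0,0],"grip":44},{"delta_pos":[-0.4,0,0],"twist":[0,0,0],"grip":44},{"delta_pos":[-0.4,0,0],"twist":[0,0,0],"grip":44}]'
python3 tip.py 9|head -1; python3 -c "
from h import *
for n in '89':
  z=np.load(f'pics/w{n}.npz');ci={k:z[k] for k in('fx','fy','cx','cy','R','t')};d=z['d']
  print([wd(ci,u,v,d[v,u])[2].round(1) for u,v in((288,150),(288,165),(288,185),(288,205),(260,185),(315,185),(380,180))])"
```

```text
time_s: 9.95
ee_pos: [535.3, -6.2, -1.2]
ee_rot: [-90.0, 0.0, -120.5]
force: [-0.5, 0.5, 0.2]
gripper_width: 40.0
pos [535.3  -6.2  -1.2] [ -90.     0.  -120.5] F [-0.5  0.5  0.2] cm [ 0.5 -0.1 -0. ] twist [-0. -0. -0.]
[np.float64(18.4), np.float64(17.7), np.float64(17.2), np.float64(17.3), np.float64(18.0), np.float64(17.5), np.float64(17.0)]
[np.float64(17.7), np.float64(17.8), np.float64(17.5), np.float64(17.2), np.float64(17.4), np.float64(17.8), np.float64(17.7)]
```

View pics/w9.png

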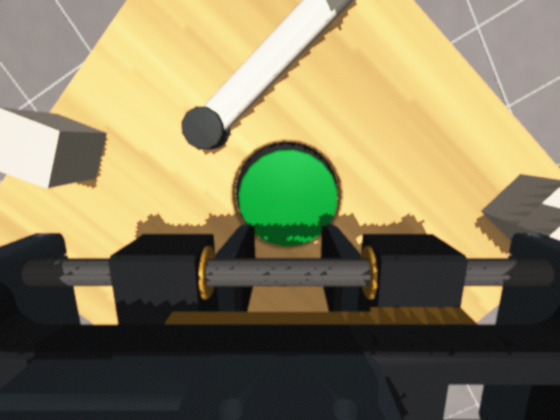

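The disc dropped in: its top reads 17.2–17.8 mm at six points, against 17–17.7 for the board. Next I'll rise clear, narrow the jaw to a small notch for cradling the pin, and check the pin's location.

```bash
python3 -m pendant '[{"delta_pos":[0.2,-1.5,0],"twist":[0,0,0],"grip":44},{"delta_pos":[0.4,-4,0],"twist":[0,0,0],"grip":44},{"delta_pos":[0.4,-7,0],"twist":[0,0,0],"grip":9},{"delta_pos":[0.4,-9.5,0],"twist":[0,0,0],"grip":9},{"delta_pos":[0.4,-10,0],"twist":[0,0,0],"grip":9}]'
python3 - <<'E'
from h import *
to(652,148,100,-120.5)
p,d,ci=grab('wrist','w10')
s=np.load('pics/top0.npz');c0={k:s[k] for k in('fx','fy','cx','cy','R','t')}
for c,n,P,box in((c0,'top',s['p'],(222,170,240,190)),(ci,'wr',p,(0,0,560,230))):
    hs=cv2.cvtColor(P,cv2.COLOR_RGB2HSV).astype(int);m=(hs[...,0]<14)&(hs[...,1]>150)&(hs[...,2]>100)
    r=np.zeros(m.shape,bool);r[box[1]:box[3],box[0]:box[2]]=1;m&=r
    v,u=np.where(m);print(n,len(u)); 
    if len(u): print(u.mean(),v.mean(),w(c,u.mean(),v.mean(),73 if n=='top' else 60))
E
```

```text
time_s: 10.55
ee_pos: [535.2, -9.9, 101.8]
ee_rot: [-89.7, 0.2, -120.5]
force: [0.4, 0.6, -0.0]
gripper_width: 19.2
pos [535.2  -9.9 101.8] [ -89.7    0.2 -120.5] F [ 0.4  0.6 -0. ] cm [-19.53   0.25   2.05] twist [-0.3  0.  -0.2]
top 1
231.0 181.0 [621.57615384  93.57918286  73.        ]
wr 35
319.0857142857143 35.25714285714286 [626.35054727  98.39784413  60.        ]
```

View pics/w10.png

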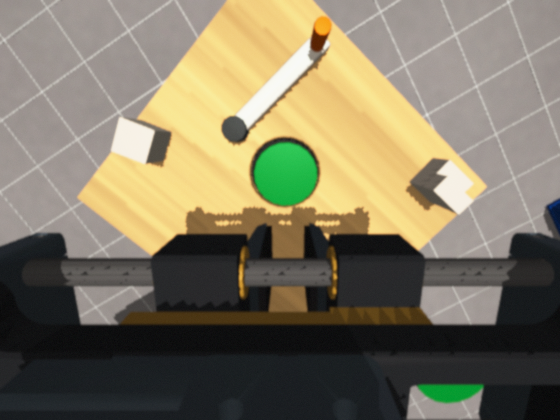

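The disc is seated at (285,172), with an even dark rim. The pivot is at (235,129), the pin top at (322,24) and its base at (318,50).

```bash
python3 - <<'E'
from h import *
z=np.load('pics/w10.npz');ci={k:z[k] for k in('fx','fy','cx','cy','R','t')}
T=w(ci,322,24,73);B=w(ci,318,50,33);V=w(ci,234.5,129,37);D=w(ci,285.3,173,18)
print('pin',T,B,'piv',V,'disc',D)
for P in(T,B):
  v=(P-V)[:2];print(np.hypot(*v),np.degrees(np.arctan2(v[1],v[0])))
v=(V-D)[:2];print(np.hypot(*v),np.degrees(np.arctan2(v[1],v[0]))-90)
E
```

```text
pin [628.12610542 100.51258079  73.        ] [627.03876238  95.36783679  33.        ] piv [536.53244949  77.3384334   37.        ] disc [553.48346037  22.33184149  18.        ]
94.47983337422038 14.198465188468957
92.28462526699386 11.266184395085324
57.55920364537296 17.12737575881549
```

```bash
python3 -m pendant '[{"delta_pos":[-2.5,0,0.3],"twist":[0,0,0],"grip":9},{"delta_pos":[-7,0,0.9],"twist":[0,0,0],"grip":9},{"delta_pos":[-11.5,0,1.5],"twist":[0,0,0],"grip":9},{"delta_pos":[-15.5,0,2],"twist":[0,0,0],"grip":9},{"delta_pos":[-18.3,0,2.3],"twist":[0,0,0],"grip":9}]'
python3 -m pendant '[{"delta_pos":[0,0,0],"twist":[0,0,0],"grip":9},{"delta_pos":[0,0,0],"twist":[0,0,0],"grip":9},{"delta_pos":[0,1.5,0],"twist":[0,0,0],"grip":9},{"delta_pos":[0,3,0],"twist":[0,0,0],"grip":9},{"delta_pos":[0,3,0],"twist":[0,0,0],"grip":9}]'
python3 -c "
from h import *
to(628+.508*37,101+.862*37,29,-120.5);grab('scene','s11')
a=cv2.imread('pics/s11.png')[150:270,190:350];cv2.imwrite('pics/sc11.png',cv2.resize(a,None,fx=5,fy=5,interpolation=2))"
```

```text
time_s: 11.1
ee_pos: [646.3, 138.4, 96.5]
ee_rot: [-90.1, -0.1, -120.4]
force: [-0.1, -0.8, 0.3]
gripper_width: 8.3
time_s: 11.6
ee_pos: [642.9, 134.6, 66.1]
ee_rot: [-90.3, -0.3, -120.5]
force: [0.1, -0.4, -0.3]
gripper_width: 8.3
pos [642.9 134.6  66.1] [ -90.3   -0.3 -120.5] F [ 0.1 -0.4 -0.3] cm [-0.07  3.71  0.44] twist [ 0.3 -0.   0.3]
```

View pics/sc11.png

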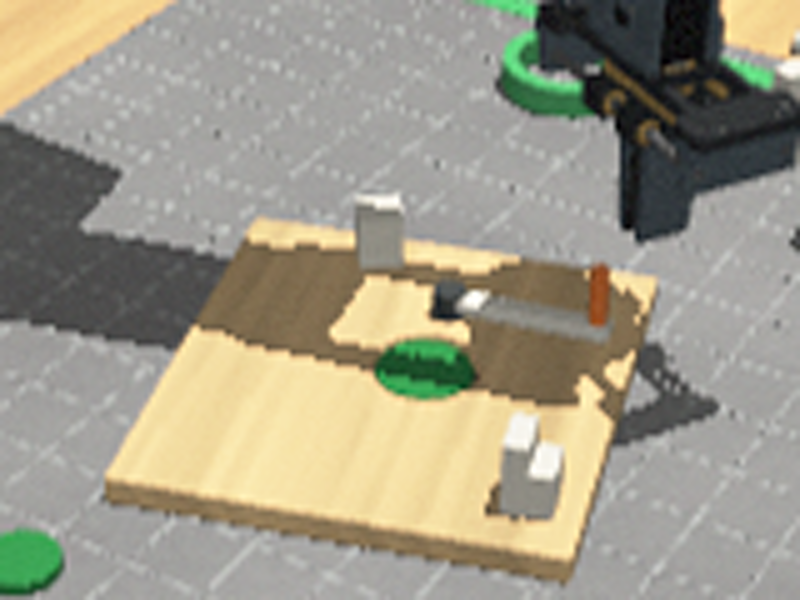

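The disc is flush, and the gripper is beyond the pin and clear of it. Going down to pin height.

```bash
python3 -m pendant '[{"delta_pos":[0,1,0.1],"twist":[0,0,0],"grip":9},{"delta_pos":[0,2.2,0.3],"twist":[0,0,0],"grip":9},{"delta_pos":[0,3.4,0.3],"twist":[0,0,0],"grip":9},{"delta_pos":[0,3.9,0.3],"twist":[0,0,0],"grip":9},{"delta_pos":[0,3.9,0.3],"twist":[0,0,0],"grip":9}]'
python3 -c "
from h import *
to(628+.508*20.5,101+.862*20.5,29,-120.5);p,d,ci=grab('wrist','w12');grab('scene','s12')
a=cv2.imread('pics/s12.png')[150:270,190:350];cv2.imwrite('pics/sc12.png',cv2.resize(a,None,fx=5,fy=5,interpolation=2))"
```

```text
time_s: 12.15
ee_pos: [647.5, 134.6, 28.4]
ee_rot: [-90.1, -0.1, -120.5]
force: [0.1, -0.4, -0.0]
gripper_width: 8.5
pos [647.5 134.6  28.4] [-9.010e+01 -1.000e-01 -1.205e+02] F [ 0.1 -0.4 -0. ] cm [ 1.84 -0.06  0.02] twist [0.1 0.  0.1]
```

View pics/sc12.png

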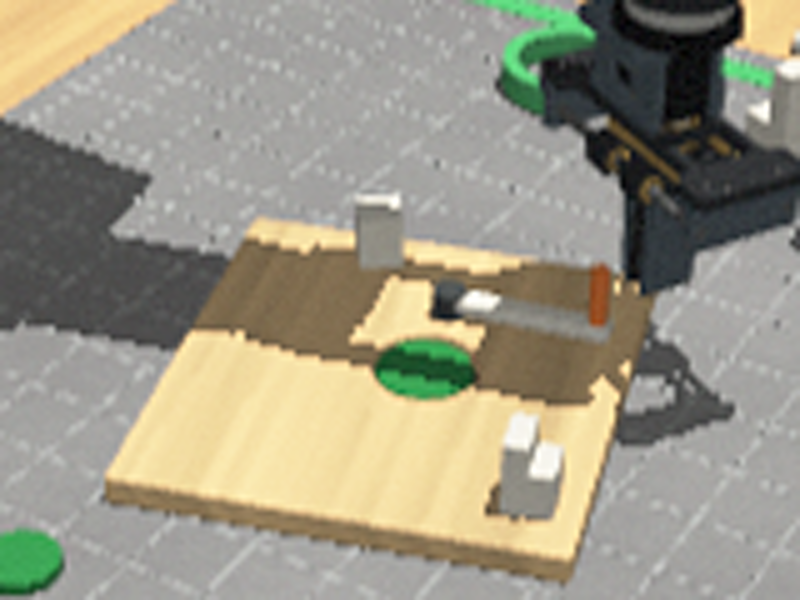

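View pics/w12.png

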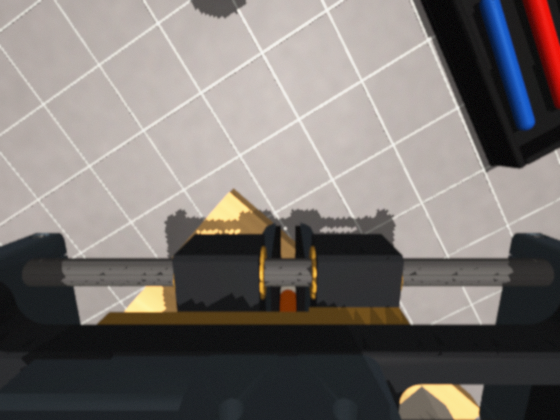

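The pin shows through the gap at (288,300), so the fingers are aligned on it. I'll work out the arc in tool axes.

```bash
cat > arc.py <<'E'
from h import *
s=state();r=Ro.from_euler('xyz',s['ee_rot'],degrees=True)
P=np.array([536,78.]);u=np.array([-.508,-.862])
for a in np.linspace(14,-76,19):
    a_=np.radians(a);t=P+95*np.array([np.cos(a_),np.sin(a_)])-20.5*u
    print(round(a,1),(r.inv().apply(np.r_[t,s['ee_pos'][2]]-s['ee_pos'])/10).round(2))
E
python3 arc.py
```

```text
14.0 [ 1.9  -0.   -0.04]
9.0 [ 2.52 -0.    0.52]
4.0 [ 3.18 -0.    1.02]
-1.0 [ 3.89 -0.    1.46]
-6.0 [ 4.62 -0.    1.83]
-11.0 [ 5.39 -0.    2.14]
-16.0 [ 6.19 -0.    2.38]
-21.0 [ 7.   -0.    2.56]
-26.0 [ 7.82 -0.    2.66]
-31.0 [ 8.65 -0.    2.68]
-36.0 [ 9.47 -0.    2.64]
-41.0 [10.29 -0.    2.52]
-46.0 [11.1  -0.    2.34]
-51.0 [11.89 -0.    2.08]
-56.0 [12.65 -0.    1.76]
-61.0 [13.38 -0.    1.37]
-66.0 [14.08 -0.    0.92]
-71.0 [14.73 -0.    0.41]
-76.0 [15.34 -0.   -0.16]
```

```bash
python3 -m pendant '[{"delta_pos":[0.7,0,0],"twist":[0,0,0],"grip":9},{"delta_pos":[1.4,0,0],"twist":[0,0,0],"grip":9},{"delta_pos":[1.9,0,0],"twist":[0,0,0],"grip":9},{"delta_pos":[2.5,0,0.5],"twist":[0,0,0],"grip":9},{"delta_pos":[3.2,0,1],"twist":[0,0,0],"grip":9}]'
python3 -c "
from h import *
print(state()['force']);grab('scene','s13');grab('wrist','w13')
a=cv2.imread('pics/s13.png')[150:270,190:350];cv2.imwrite('pics/sc13.png',cv2.resize(a,None,fx=5,fy=5,interpolation=2))"; python3 arc.py | tail -17
```

```text
time_s: 12.75
ee_pos: [641.1, 101.6, 30.2]
ee_rot: [-90.0, 0.0, -120.5]
force: [0.7, 1.1, 0.7]
gripper_width: 7.9
[0.73127184 1.09254325 0.73381923]
4.0 [-0.14 -0.   -0.08]
-1.0 [0.56 0.   0.36]
-6.0 [1.3  0.   0.74]
-11.0 [2.07 0.   1.05]
-16.0 [2.86 0.   1.29]
-21.0 [3.67 0.   1.46]
-26.0 [4.5  0.   1.57]
-31.0 [5.32 0.   1.59]
-36.0 [6.15 0.   1.55]
-41.0 [6.97 0.   1.44]
-46.0 [7.78 0.   1.25]
-51.0 [8.57 0.   1.  ]
-56.0 [9.33 0.   0.67]
-61.0 [10.06  0.    0.28]
-66.0 [10.76  0.   -0.17]
-71.0 [11.41  0.   -0.68]
-76.0 [12.02 -0.   -1.24]
```

View pics/sc13.png

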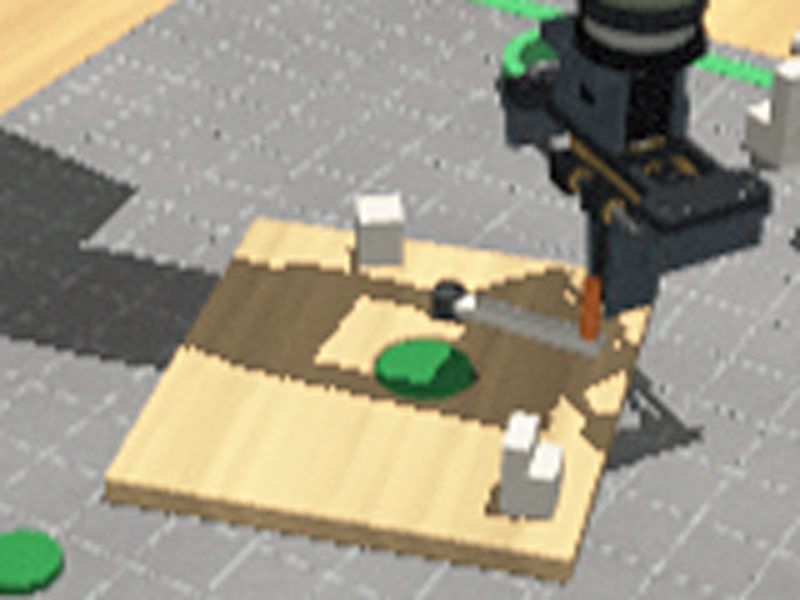

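The pin moves with the fingers and the bar is turning, with about 1.5 N of contact. Continuing round the arc.

```bash
python3 -m pendant '[{"delta_pos":[0.6,0,0.4],"twist":[0,0,0],"grip":9},{"delta_pos":[1.3,0,0.75],"twist":[0,0,0],"grip":9},{"delta_pos":[2.1,0,1.05],"twist":[0,0,0],"grip":9},{"delta_pos":[2.9,0,1.3],"twist":[0,0,0],"grip":9},{"delta_pos":[3.7,0,1.45],"twist":[0,0,0],"grip":9}]'
python3 arc.py | tail -12
python3 -c "
from h import *
grab('scene','s14')
a=cv2.imread('pics/s14.png')[150:270,190:350];cv2.imwrite('pics/sc14.png',cv2.resize(a,None,fx=5,fy=5,interpolation=2))"
```

```text
time_s: 13.35
ee_pos: [634.3, 62.1, 29.8]
ee_rot: [-90.0, -0.0, -120.5]
force: [0.2, 0.3, 0.8]
gripper_width: 8.0
-21.0 [-0.   -0.    0.09]
-26.0 [ 0.82 -0.    0.19]
-31.0 [1.65 0.   0.22]
-36.0 [2.48 0.   0.18]
-41.0 [3.3  0.   0.06]
-46.0 [ 4.11  0.   -0.12]
-51.0 [ 4.89  0.   -0.38]
-56.0 [ 5.66  0.   -0.7 ]
-61.0 [ 6.39  0.   -1.09]
-66.0 [ 7.08  0.   -1.55]
-71.0 [ 7.74  0.   -2.06]
-76.0 [ 8.34  0.   -2.62]
```

View pics/sc14.png

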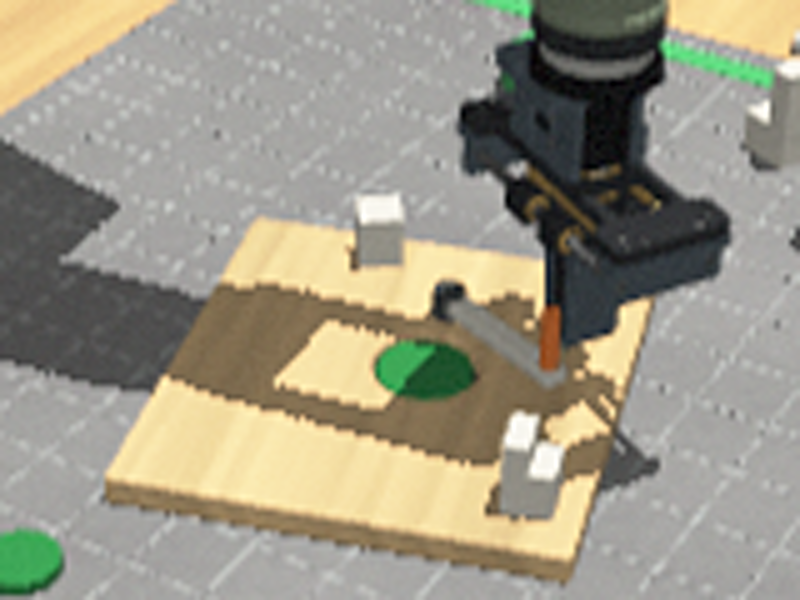

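```bash
python3 -m pendant '[{"delta_pos":[0.8,0,0.2],"twist":[0,0,0],"grip":9},{"delta_pos":[1.65,0,0.2],"twist":[0,0,0],"grip":9},{"delta_pos":[2.5,0,0.2],"twist":[0,0,0],"grip":9},{"delta_pos":[3.3,0,0.05],"twist":[0,0,0],"grip":9},{"delta_pos":[4.1,0,-0.1],"twist":[0,0,0],"grip":9}]'
python3 arc.py | tail -7
python3 -c "
from h import *
grab('scene','s15')
a=cv2.imread('pics/s15.png')[150:270,190:350];cv2.imwrite('pics/sc15.png',cv2.resize(a,None,fx=5,fy=5,interpolation=2))"
```

```text
time_s: 13.9
ee_pos: [612.5, 27.5, 29.9]
ee_rot: [-90.0, 0.0, -120.5]
force: [0.2, 1.0, 0.3]
gripper_width: 8.4
-46.0 [ 0.02 -0.    0.  ]
-51.0 [ 0.8  -0.   -0.26]
-56.0 [ 1.57 -0.   -0.58]
-61.0 [ 2.3  -0.   -0.97]
-66.0 [ 2.99 -0.   -1.42]
-71.0 [ 3.65 -0.   -1.93]
-76.0 [ 4.25 -0.   -2.5 ]
```

View pics/sc15.png

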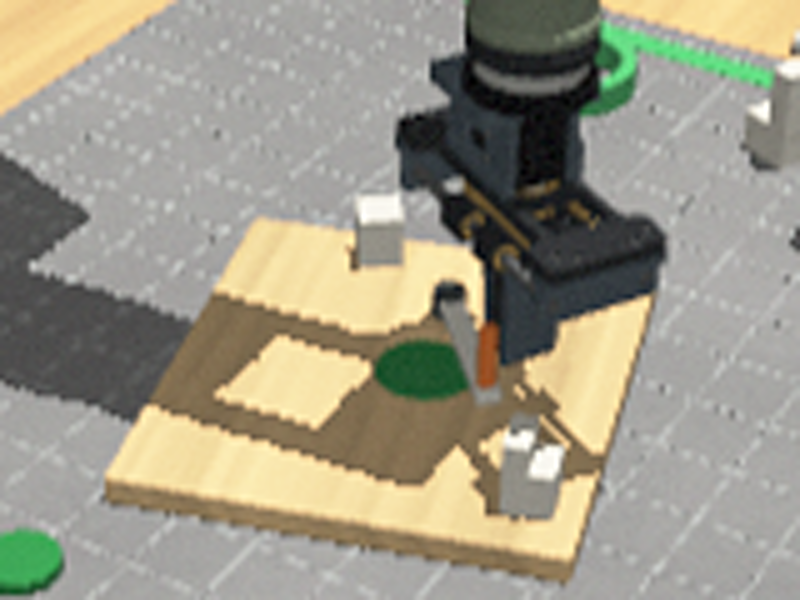

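The bar is passing over the disc. I'll go on to just short of the stop, then ease in.

```bash
python3 -m pendant '[{"delta_pos":[0.8,0,-0.25],"twist":[0,0,0],"grip":9},{"delta_pos":[1.55,0,-0.6],"twist":[0,0,0],"grip":9},{"delta_pos":[2.3,0,-0.95],"twist":[0,0,0],"grip":9},{"delta_pos":[2.9,0,-1.35],"twist":[0,0,0],"grip":9},{"delta_pos":[3.2,0,-1.6],"twist":[0,0,0],"grip":9}]'
python3 arc.py | tail -4
python3 -m pendant '[{"delta_pos":[0.15,0,-0.12],"twist":[0,0,0],"grip":9},{"delta_pos":[0.3,0,-0.25],"twist":[0,0,0],"grip":9},{"delta_pos":[0.45,0,-0.37],"twist":[0,0,0],"grip":9},{"delta_pos":[0.6,0,-0.5],"twist":[0,0,0],"grip":9},{"delta_pos":[0.7,0,-0.6],"twist":[0,0,0],"grip":9}]'
python3 arc.py | tail -4
python3 -c "
from h import *
grab('scene','s16')
a=cv2.imread('pics/s16.png')[150:270,190:350];cv2.imwrite('pics/sc16.png',cv2.resize(a,None,fx=5,fy=5,interpolation=2))"
```

```text
time_s: 14.45
ee_pos: [582.0, 8.2, 29.9]
ee_rot: [-90.0, -0.0, -120.5]
force: [1.2, 0.1, 0.7]
gripper_width: 8.3
-61.0 [-0.91 -0.    0.68]
-66.0 [-0.22 -0.    0.23]
-71.0 [ 0.44  0.   -0.28]
-76.0 [ 1.04  0.   -0.85]
time_s: 14.95
ee_pos: [574.1, 5.6, 29.8]
ee_rot: [-90.0, 0.0, -120.5]
force: [0.1, 0.0, -0.7]
gripper_width: 8.0
-61.0 [-1.54  0.    1.23]
-66.0 [-0.84  0.    0.78]
-71.0 [-0.19  0.    0.27]
-76.0 [ 0.42 -0.   -0.3 ]
```

View pics/sc16.png

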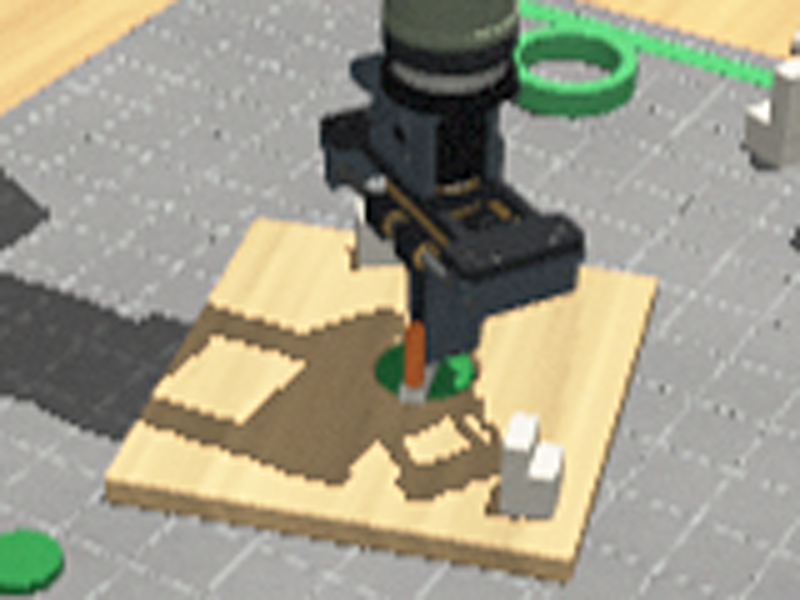

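Nearly there. I'll keep easing in until the force rises at the stop.

```bash
python3 -m pendant '[{"delta_pos":[0.1,0,-0.09],"twist":[0,0,0],"grip":9},{"delta_pos":[0.2,0,-0.18],"twist":[0,0,0],"grip":9},{"delta_pos":[0.3,0,-0.28],"twist":[0,0,0],"grip":9},{"delta_pos":[0.35,0,-0.35],"twist":[0,0,0],"grip":9},{"delta_pos":[0.4,0,-0.4],"twist":[0,0,0],"grip":9}]'
python3 -c "
from h import *
grab('wrist','w17')
grab('top','t17')"
```

```text
time_s: 15.5
ee_pos: [571.9, 4.7, 30.3]
ee_rot: [-89.7, 0.2, -120.5]
force: [8.2, 2.3, -3.9]
gripper_width: 8.1
```

The force rose to 8 N with position lag, so the bar is at its stop. I'll back straight off the pin, then go up.

```bash
python3 -m pendant '[{"delta_pos":[-0.5,0,0.3],"twist":[0,0,0],"grip":9},{"delta_pos":[-1.5,0,0.3],"twist":[0,0,0],"grip":9},{"delta_pos":[-2.5,0,0.3],"twist":[0,0,0],"grip":9},{"delta_pos":[-3.5,0,0.3],"twist":[0,0,0],"grip":9},{"delta_pos":[-3.5,-1,0.3],"twist":[0,0,0],"grip":9}]'
python3 -m pendant '[{"delta_pos":[0,-2,0],"twist":[0,0,0],"grip":9},{"delta_pos":[0,-5,0],"twist":[0,0,0],"grip":9},{"delta_pos":[0,-8,0],"twist":[0,0,0],"grip":9},{"delta_pos":[0,-11,0],"twist":[0,0,0],"grip":9},{"delta_pos":[0,-13,0],"twist":[0,0,0],"grip":9}]'
python3 -m pendant '[{"delta_pos":[-3,-1,0],"twist":[0,0,0],"grip":9},{"delta_pos":[-7,-2,0],"twist":[0,0,0],"grip":9},{"delta_pos":[-11,-2,0],"twist":[0,0,0],"grip":9},{"delta_pos":[-14,-2,0],"twist":[0,0,0],"grip":9},{"delta_pos":[-15,-2,0],"twist":[0,0,0],"grip":9}]'
python3 -m pendant '[{"delta_pos":[0,0,-3],"twist":[0,0,0],"grip":9},{"delta_pos":[0,0,-7],"twist":[0,0,0],"grip":9},{"delta_pos":[0,0,-10],"twist":[0,0,0],"grip":9},{"delta_pos":[0,0,-12],"twist":[0,0,0],"grip":9},{"delta_pos":[0,0,-12],"twist":[0,0,0],"grip":9}]'
python3 -c "
from h import *
grab('scene','s18');grab('top','t18')
a=cv2.imread('pics/s18.png')[170:290,190:350];b=cv2.imread('pics/t18.png')[140:295,190:350]
cv2.imwrite('pics/sc18.png',cv2.resize(a,None,fx=5,fy=5,interpolation=2));cv2.imwrite('pics/tc18.png',cv2.resize(b,None,fx=3.75,fy=3.75,interpolation=2))"
```

```text
time_s: 16.1
ee_pos: [588.4, 34.2, 38.9]
ee_rot: [-90.2, -0.1, -120.4]
force: [-0.2, -0.1, -0.3]
gripper_width: 8.2
time_s: 16.6
ee_pos: [589.5, 32.8, 173.1]
ee_rot: [-89.8, 0.1, -120.5]
force: [1.0, 0.6, 0.4]
gripper_width: 8.1
time_s: 17.1
ee_pos: [665.8, 164.7, 190.0]
ee_rot: [-90.0, 0.0, -120.3]
force: [1.1, -0.6, 0.5]
gripper_width: 8.1
time_s: 17.6
ee_pos: [559.1, 223.2, 190.8]
ee_rot: [-90.0, -0.0, -120.4]
force: [1.4, -0.1, 0.3]
gripper_width: 8.4
```

View pics/sc18.png

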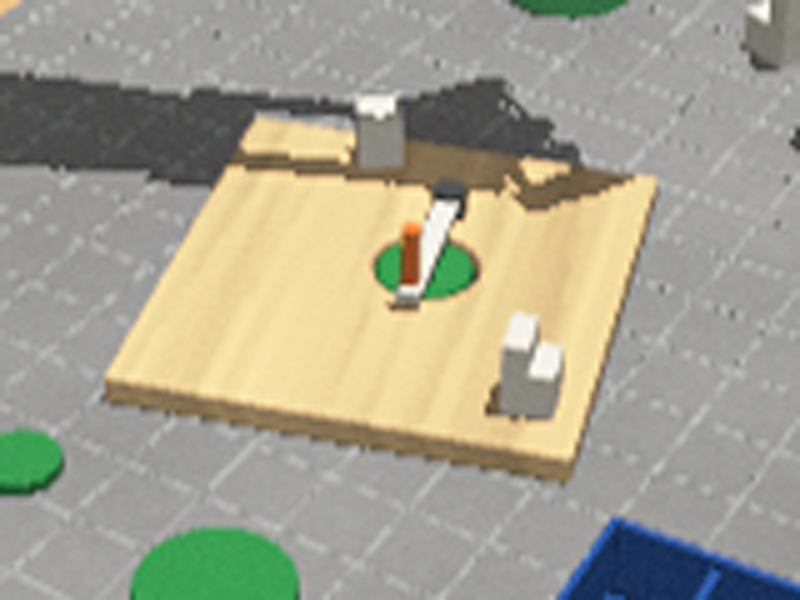

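View pics/tc18.png

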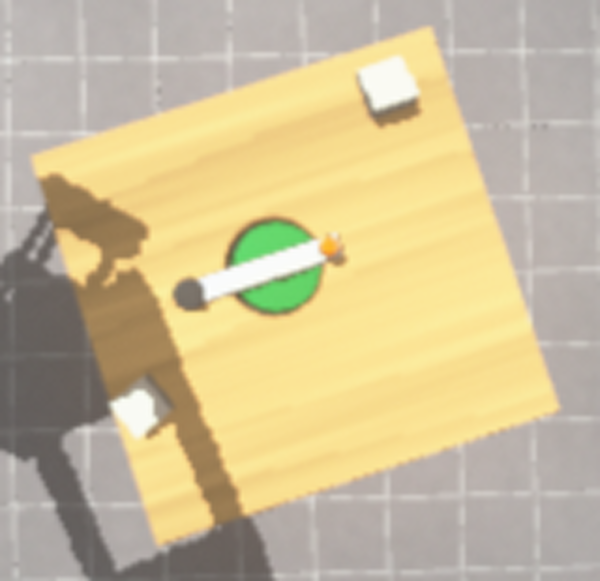

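The bar lies across the seated disc: pivot at (190,293), pin at (330,247) in the top crop, and the blocks look unmoved. I'll check the bar's angle numerically.

```bash
python3 - <<'E'
from h import *
z=np.load('pics/t18.npz');p=z['p'];ci={k:z[k] for k in('fx','fy','cx','cy','R','t')}
hs=cv2.cvtColor(p,cv2.COLOR_RGB2HSV).astype(int)
m=np.zeros(hs.shape[:2],bool);m[200:222,243:276]=1;m&=(hs[...,1]<60)&(hs[...,2]>170)
v,u=np.where(m);P=np.array([w(ci,a,b,33)[:2] for a,b in zip(u,v)],np.float32)
vx,vy,x0,y0=cv2.fitLine(P,cv2.DIST_L2,0,.01,.01).ravel()
ang=np.degrees(np.arctan2(vy,vx)); ang=ang if ang<0 else ang-180
print(len(u),'bar dir',ang,'joint rad',np.radians(17.1-ang)); 
s=np.load('pics/top0.npz');d0=s['p'].astype(int)
for n,b in(('step',(283,152,306,176)),('low',(216,236,240,262))):
  q=(slice(b[1],b[3]),slice(b[0],b[2]))
  def cen(p):
    h=cv2.cvtColor(p,cv2.COLOR_RGB2HSV)[q];yy,xx=np.where((h[...,1]<60)&(h[...,2]>170));return xx.mean().round(2),yy.mean().round(2)
  print(n,cen(s['p']),cen(p))
print(state()['qvel'].round(1))
z=np.load('pics/s18.npz');ci={k:z[k] for k in('fx','fy','cx','cy','R','t')};d=z['d']
print([wd(ci,a,b,d[b,a])[2].round(1) for a,b in((268,224),(269,225),(281,223),(282,222))])
E
```

```text
228 bar dir -72.95733 joint rad 1.5717969
step (np.float64(9.84), np.float64(9.54)) (np.float64(9.59), np.float64(9.45))
low (np.float64(9.96), np.float64(12.58)) (np.float64(7.41), np.float64(15.95))
[-0.8  1.1 -0.9  0.1 -0.3  0. ]
[np.float64(17.7), np.float64(22.3), np.float64(20.9), np.float64(22.2)]
```

```bash
python3 - <<'E'
from h import *
for n in('t18','s18'):
  z=np.load(f'pics/{n}.npz');p=z['p'];d=z['d'];ci={k:z[k] for k in('fx','fy','cx','cy','R','t')}
  hs=cv2.cvtColor(p,cv2.COLOR_RGB2HSV).astype(int);m=(hs[...,0]>45)&(hs[...,0]<85)&(hs[...,1]>100)
  b=(195,245,230,282) if n=='t18' else (215,262,232,288)
  r=np.zeros(m.shape,bool);r[b[0]:b[2],b[1]:b[3]]=1
  g=cv2.erode((m&r).astype(np.uint8),np.ones((3,3)))
  v,u=np.where(g);W=np.array([wd(ci,x,y,d[y,x]) for x,y in zip(u,v)])
  A=np.c_[W[:,:2]-W[:,:2].mean(0),np.ones(len(W))];c=np.linalg.lstsq(A,W[:,2],rcond=None)[0]
  print(n,len(u),'z med',np.median(W[:,2]),'slopes',c[:2])
z=np.load('pics/t18.npz');ci={k:z[k] for k in('fx','fy','cx','cy','R','t')}
print('board',np.median([wd(ci,x,y,z['d'][y,x])[2] for x in range(285,305) for y in range(210,225)]))
E
```

```text
t18 143 z med 17.98850286507687 slopes [-0.4105969  -0.32445405]
s18 41 z med 19.50639602296367 slopes [ 0.01554543 -0.02672112]
board 17.968444139787294
```

```bash
python3 -c "
from h import *
print(state()['ee_pos'],state()['force']);job.job_done()"
```

```text
[561.73789702 222.31773665 190.54158031] [ 0.69038968 -0.18908348 -0.56158258]
the job is handed in; nothing more can be done
```

The disc is down in the recess and the swing bar is at its stop across it. I handed the job in at about 18 s on the robot's clock, with the arm clear of everything. No verdict is reported.

**How it went**
- **First push missed:** the fingers passed over the disc without moving it. The images showed the real fingertips about 24–27 mm short of the reported TCP.
- **Disc:** I went lower and pushed it across the board between the two fingertips until it dropped in.
- **Bar:** I cradled the orange pin between nearly closed fingers and pushed it round until about 8 N showed the stop. Then I backed off and went up.

**Last checks**
- **Disc height:** its top reads 18.0 mm in the top view, against 18.0 for the board, so it is flush.
- **Bar angle:** about 1.57 rad, measured in the top view.
- **White blocks:** those on the board look unmoved in the pictures. The mat items were only glanced at.

**Checks that disagreed**
- **Disc height:** the scene camera read 19.5 mm, with noisy points up to 22 mm.
- **Disc tilt:** a plane fit on the top view gave a large slope (about 0.4). I put it down to stray pixels near the bar and rim and did not redo it. The scene camera's fit showed a slope of about 0.03.
- **Low block:** its colour centroid shifted by about 3–4 pixels, roughly 10 mm. I took this to be the arm's shadow falling on it, since the block sits at the same place in the enlarged crops.

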